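Load the can end feeder behind its lift-off guard door

ROBOT

A 6-joint arm with a two-finger parallel gripper is mounted at the origin on a cart in front of the work surface, level with it; the furniture and walls round the work are solid. World frame = base frame: x ahead of the robot, y to its left, z up, the work surface at z = 0. Lengths are in m, angles in rad, forces in N, time in s.
With the tool pointing down it reaches from about 0.275 to 0.85 m from the base axis. Payload 5.2 kg.
Tool frame: the origin (TCP) lies between the finger pads; the fingertips stand 8 mm ahead of it and the grasp point (between the pads) lies 11 mm behind it; z points along the fingers, y is the direction in which the jaws open and shut (so a half turn about z gives the same grasp; the last joint's range is limited). The gripper opens to 85 mm and grips with 20 to 120 N. Pads are 22 mm wide; open, the fingers measure 114 mm over their backs; the gripper's body (76 mm by 85 mm) begins 54 mm behind the grasp point. The pads swing forward as they close: fully open they stand 13 mm farther back than shut.
Start: joints at [-1.34, 0.259, 1.535, -0, 1.348, -0.203], TCP at [0.231, -0.499, 0.239] pointing down, gripper open.
Joint ranges: [-3.14, 3.14], [-0.91, 2.08], [0.19, 2.58], [-1.22, 4.36], [0.22, 2.71], [-3.12, 3.12]. Speed limits (rad/s): [2.57, 2.57, 3.14, 3.14, 3.14, 3.14].

INTERFACE

Orientations are given as a unit quaternion [w, x, y, z].
In Python, from cell import ctrl, hand, planner, state, get_image, workorder gives the robot as it stands. The module is installed in compiled form; this text tells all that it offers. Calls block until the motion is done:
- ctrl.move_ptp(position, orientation): joint-space move of the TCP to a pose.
- ctrl.move_straight(position, feed=0.15, rotation=None, stop_force=None): straight line of the TCP; rotation=None keeps the orientation; feed is the mean speed in m/s. With stop_force (N) it stops when the force on the tool has changed by that much, and returns True; else False.
- ctrl.move_j(angles): joint-space move.
- hand.release() and hand.close(squeeze=None): open the fingers fully, or close them until they stop; squeeze is the grip in N (None keeps the last).
- ctrl.sleep(seconds).
- planner.inverse_kinematics(position, orientation): joint angles nearest the present ones, or None.
- state(): the state.
- get_image(name): name is "scene" or "side" or "wrist"; returns a dict with "image" (400x640x3 uint8, blue, green, red), "camera_matrix" (3x3 intrinsics, pixels), "extrinsics" (4x4, takes a point from world to camera coordinates). Camera axes: x right, y up, looking along -z (the intrinsics and any distortion apply to the point x, -y, -z); pixel columns grow to the right and rows downward; lengths in m; the calibration is good to about 2 mm. The wrist camera is an equidistant fisheye: a pixel r from the principal point sees the ray r / f radians off the axis. A picture is of the moment at which its call begins. There is no depth.
A pose or a line that the arm cannot do raises ctrl.IKError and nothing moves.
- workorder.sign_off(): hands the job in, once; it reports no verdict.
The state is a dict: "time": time; "qpos": joint angles; "joint_velocities": joint speeds; "joint_torque": joint torques, N m; "ee_pos": TCP position; "ee_rot": TCP orientation; "contact_force": force on the tool from outside, world axes, zero at the start; "torque": the same for the moment, N m; "grip_width": finger opening in m.
Only numpy, scipy, OpenCV 4.12 (cv2) and the standard library are available. Lean on these libraries where they do the work, as an engineer would, in place of code of your own. Each camera call takes 0.05 s, during which the arm holds its last target. There are 200 camera calls.

TASK

The can end feeder has run empty: pinch the red pull tab against the black thumb rest on its orange guard door to draw the sprung hinge pin, lift the door right off and lay it aside on the bench, then set the new stack of gold can ends from the tool tray gently down on the round platen between the guide rods. Hang the same door back, closed on the front rim, with its fixed stub well into the left bush and the pin sprung fully home in the right bush. Leave the jar and spray bottle beside the feeder and the spare chuck on the board where they stand.

Things in the scene. Friction and masses are not known exactly. Their poses are not given: they have to be found in the camera images.
- end_feeder: Steel feeder, blue drive head, fixed. Origin: bench level mid-base; x to its back, y left, z up. Base x -95..85 mm, cheeks inner faces y +-92, sloping up to bushes; 12 mm bush blocks (11 mm holes flared to 17 at inner face y +-92) on hinge axis x 33, z 161. Rounded front rim x -84, z 68. Column front x 55; head overhangs from x 27, z 200..296: a vertical gripper at the tabs hits it; tilt over 20 deg.
- guard_door: Orange guard door, 0.34 kg. Origin on hinge axis; panel runs 158 mm to -x, y -72..88, z -7..-1; z out of its face, y left. Hung: x slopes 35 deg up to the back, lower edge on front rim. Black thumb rest: outer (+y) face y 20. Red pull tab: outer (-y) face y -48 at rest. Tabs: x -36..-10, to z 28. Steel tube end (shoulder) y 88, then stub. Lies flat on its back. Its head-blocked swing never stays open.
- hinge_pin (a joint): Sprung 8 mm pin in the door, m: 0 = sprung fully out (home), 0.030 = fully drawn towards +y; 4 N at 0, 8 N drawn. A pinch from 68 mm to 38 mm over the tabs draws it. Pinched midway, thumb rest and door also move 15 mm to -y, which frees the stub; door then lifts along its z. Caught on a bush face it stays above 0.003; then press the door's right hinge end down its z till it clicks.
- pin_tip (a point): Tapered tip (last 5 mm) of the sprung pin at the door's right: door y -104 mm at rest, -74 drawn, on the hinge axis. Axes as the door's. Hung, it reaches into the right bush, past feeder y -97.
- stub_tip (a point): Tapered tip (last 5 mm) of the fixed 8 mm stub at the door's left, at door y 104 mm on the hinge axis. Axes as the door's. Hung, it reaches into the left bush, past feeder y 98. Going in, the door slides left until its tube shoulder meets the bush block, about 4 mm left of centre; it may rest up to 10 mm right of there.
- magazine (a point): Centre of the top of the 60 mm round platen inside the feeder, at feeder x -40, y 0, z 20 mm. Axes as the feeder's. Four 8 mm guide rods stand at x +-35, y +-20 from it, tops 52 mm (front) and 76 mm (back) above it, leaving a 72 mm bore; fingers have room at its left and right (y), clear to the cheeks at 92 mm.
- end_stack: The new stack of gold can ends, one solid piece, 65 mm diameter, 41 mm high, 60 g; origin at the centre of its underside, z up. Stands in the steel tool tray (floor 2 mm above the bench, rim 22 mm).
- sink_board: White board 275 x 340 x 14 mm covering the sink, fixed; its top is at z = 16 mm; origin at its centre, at bench level. Free to lay the door on, but for the chuck at its right back.
- jar: Bystander: sample jar with black lid, 62 mm wide, 92 mm high, left of the feeder; origin under its centre.
- spray: Bystander: white spray bottle with blue head, 57 x 99 x 218 mm, left of the feeder; origin under its centre.
- chuck: Bystander: bronze spare chuck, a 55 mm wide, 56 mm high spool on the right back of the white board; origin under its centre.
There are look-alikes about, which are no part of the job. Leave any purple look-alike of the end_stack alone.

How it is judged:
By the outcome, as a careful person would: the job done as asked, in the order asked, and still so for the second after the job is handed in, with the robot touching nothing.
It also fails if it takes over 72 s, if anything falls off the work surface, if the arm or the gripper's body presses on something with over 40 N, if the wrist force passes 120 N, or if a joint passes its speed limit or range.

## Working session

There is one attempt and no reset: what is moved stays moved. The work goes in short steps, each a Python script; the robot and the scene stay as the last script left them, time stands still between calls to the robot, and variables do not carry over. Pictures are saved under pics/ and viewed, about 8 in all and at most 12, crops included, and the job is handed in when it is done.

```bash
mkdir -p pics; ls; python3 - <<'E'
from cell import get_image,state
import cv2,numpy as np
for n in("scene","side","wrist"):
    d=get_image(n); cv2.imwrite(f"pics/{n}0.png",d["image"]); np.savez(f"pics/{n}0.npz",**d)
    print(n,np.round(d["camera_matrix"],1).tolist(),np.round(d["extrinsics"],3).tolist(),[k for k in d])
s=state();print(s)
E
```

```text
pics
scene [[470.3, 0.0, 319.9], [0.0, 470.3, 201.2], [0.0, 0.0, 1.0]] [[0.443, -0.896, -0.002, -0.172], [0.432, 0.212, 0.876, -0.381], [-0.785, -0.389, 0.482, -1.288], [0.0, 0.0, 0.0, 1.0]] ['image', 'camera_matrix', 'extrinsics']
side [[493.6, 0.0, 313.4], [0.0, 493.6, 207.1], [0.0, 0.0, 1.0]] [[-0.735, -0.678, 0.006, 0.518], [0.347, -0.368, 0.862, -0.259], [-0.582, 0.636, 0.506, -1.668], [0.0, 0.0, 0.0, 1.0]] ['image', 'camera_matrix', 'extrinsics']
wrist [[309.7, 0.0, 322.4], [0.0, 309.7, 198.6], [0.0, 0.0, 1.0]] [[0.419, -0.908, -0.001, -0.55], [0.876, 0.405, -0.261, 0.034], [0.237, 0.108, 0.965, -0.38], [0.0, 0.0, 0.0, 1.0]] ['image', 'camera_matrix', 'extrinsics']
{'time': 0.15, 'qpos': array([-1.33979166e+00,  2.59197126e-01,  1.53580943e+00, -3.05778377e-06,
        1.34798902e+00, -2.02799616e-01]), 'joint_velocities': array([-0.00113552, -0.00168566, -0.00381319, -0.00104573, -0.00105025,
        0.00115025]), 'joint_torque': array([ 1.99836140e-03, -4.46386099e+01, -2.90819246e+01, -4.13560019e-04,
        8.11221194e-03, -4.55606676e-05]), 'ee_pos': array([ 0.23111143, -0.49867054,  0.238663  ]), 'ee_rot': array([-7.01369749e-04,  9.76568497e-01,  2.15205666e-01, -1.13827506e-05]), 'contact_force': array([0.29735087, 0.42285058, 0.2885876 ]), 'torque': array([ 0.04548377, -0.0039389 ,  0.06715294]), 'grip_width': 0.0851861019719513}
```

View pics/scene0.png

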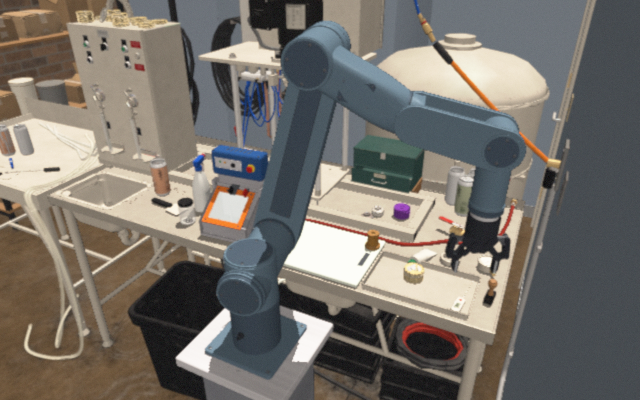

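View pics/side0.png

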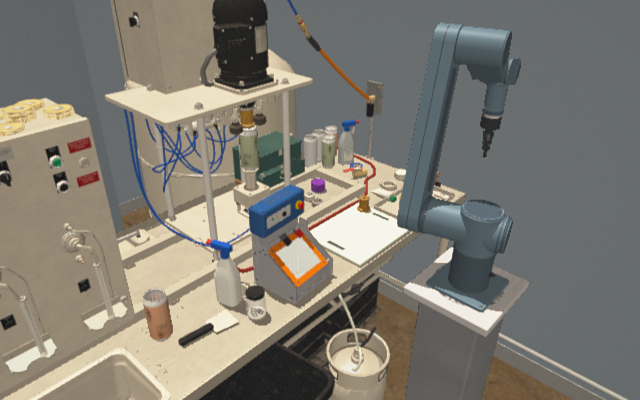

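Both views show the feeder: scene around (235,200), side around (290,250). The gold stack is in the front tray at scene (413,272), the purple look-alike at scene (401,212), the jar and spray left of the feeder, and the chuck on the white board.

```bash
cat > h.py <<'E'
import numpy as np, cv2
from scipy.spatial.transform import Rotation as R
def ray(d,u,v):
    K,E=d["camera_matrix"],d["extrinsics"]; x,y=(u-K[0,2])/K[0,0],(v-K[1,2])/K[1,1]
    if d.get("fish",False):
        r=np.hypot(x,y); s=np.sin(r)/max(r,1e-9); c=np.array([x*s,-y*s,-np.cos(r)])
    else: c=np.array([x,-y,-1.])
    Rm,t=E[:3,:3],E[:3,3]; w=Rm.T@c; return -Rm.T@t, w/np.linalg.norm(w)
def onz(d,u,v,z):
    o,w=ray(d,u,v); return o+w*(z-o[2])/w[2]
def tri(*obs):
    A=np.zeros((3,3));b=np.zeros(3);L=[]
    for d,u,v in obs:
        o,w=ray(d,u,v); P=np.eye(3)-np.outer(w,w); A+=P;b+=P@o; L.append((o,P))
    p=np.linalg.solve(A,b); return p,[round(float(np.linalg.norm(P@(p-o)))*1e3,1) for o,P in L]
def proj(d,p):
    K,E=d["camera_matrix"],d["extrinsics"]; c=E[:3,:3]@np.asarray(p)+E[:3,3]; x,y,z=c[0],-c[1],-c[2]
    if d.get("fish",False):
        r=np.hypot(x,y); th=np.arctan2(r,z); q=np.array([x,y])/max(r,1e-9)*th
    else: q=np.array([x,y])/z
    return q[0]*K[0,0]+K[0,2],q[1]*K[1,1]+K[1,2]
def load(n,fish=False):
    d=dict(np.load(f"pics/{n}.npz")); d["fish"]=fish; return d
def snap(n,name):
    from cell import get_image
    d=get_image(n); np.savez(f"pics/{name}.npz",**d); cv2.imwrite(f"pics/{name}.png",d["image"]); d["fish"]=n=="wrist"; return d
def blobs(img,lo,hi,amin=30):
    m=cv2.inRange(cv2.cvtColor(img,cv2.COLOR_BGR2HSV),np.array(lo),np.array(hi))
    n,l,s,c=cv2.connectedComponentsWithStats(m); return m,[(s[i].tolist(),np.round(c[i],1).tolist(),i) for i in range(1,n) if s[i,4]>=amin],l
E
python3 - <<'E'
from h import *
S,T=load("scene0"),load("side0")
for n,d in(("scene",S),("side",T)):
    for c,lo,hi in(("orange",(5,180,150),(16,255,255)),("blue",(100,150,60),(120,255,255)),("red",(0,180,90),(4,255,255))):
        print(n,c,[b[:2] for b in blobs(d["image"],lo,hi,20)[1]])
a=cv2.resize(S["image"][130:270,180:280],None,fx=4,fy=4,interpolation=2)
b=cv2.resize(T["image"][170:310,240:340],None,fx=4,fy=4,interpolation=2)
cv2.imwrite("pics/c1.png",np.hstack([a,b]))
for u,v,z in((413,279,.002),):print("stack",onz(S,u,v,z))
print("purple",tri((S,401,212),(T,318,186)),"chuck",tri((S,372,240),(T,364,203)),"jar",tri((S,185,204),(T,257,294)))
E
```

```text
scene orange [([452, 62, 45, 48, 189], [473.0, 85.8]), ([520, 133, 28, 28, 115], [534.6, 148.9]), ([202, 186, 52, 43, 411], [226.6, 211.3]), ([237, 190, 7, 5, 24], [239.8, 191.9])]
scene blue [([415, 0, 4, 13, 25], [416.4, 5.9]), ([241, 81, 15, 38, 167], [247.8, 101.6]), ([257, 84, 4, 25, 47], [258.4, 96.0]), ([213, 146, 54, 34, 849], [243.4, 161.8]), ([194, 156, 9, 15, 85], [197.9, 162.6])]
scene red [([501, 216, 9, 18, 21], [505.3, 225.4]), ([389, 241, 39, 4, 44], [407.3, 243.3]), ([403, 323, 59, 33, 394], [432.2, 333.4])]
side orange [([321, 50, 48, 49, 109], [342.0, 72.7]), ([289, 233, 9, 7, 36], [292.7, 236.3]), ([270, 234, 58, 53, 556], [298.2, 263.1])]
side blue [([288, 0, 9, 14, 24], [292.0, 6.3]), ([124, 110, 40, 114, 293], [137.7, 163.4]), ([342, 120, 14, 11, 86], [347.9, 124.1]), ([160, 127, 6, 12, 21], [162.2, 132.5]), ([190, 137, 7, 13, 27], [193.3, 143.1]), ([172, 150, 12, 12, 42], [177.0, 154.5]), ([163, 159, 9, 10, 21], [166.5, 163.2]), ([249, 186, 54, 51, 958], [272.9, 209.2]), ([172, 230, 21, 11, 25], [181.8, 235.3]), ([211, 240, 21, 18, 208], [221.7, 247.6])]
side red [([365, 162, 10, 23, 33], [369.9, 173.8]), ([309, 202, 47, 27, 63], [330.8, 215.9]), ([296, 229, 7, 8, 34], [298.9, 232.7]), ([239, 268, 14, 4, 21], [245.4, 269.4])]
stack [ 0.4464252 -0.3061784  0.002    ]
purple (array([ 0.81258064, -0.14728781,  0.02084717]), [0.0, 0.0]) chuck (array([ 0.53854314, -0.12832192,  0.04721298]), [1.2, 1.2]) jar (array([0.40228086, 0.58043071, 0.08294498]), [0.7, 0.7])
```

View pics/c1.png

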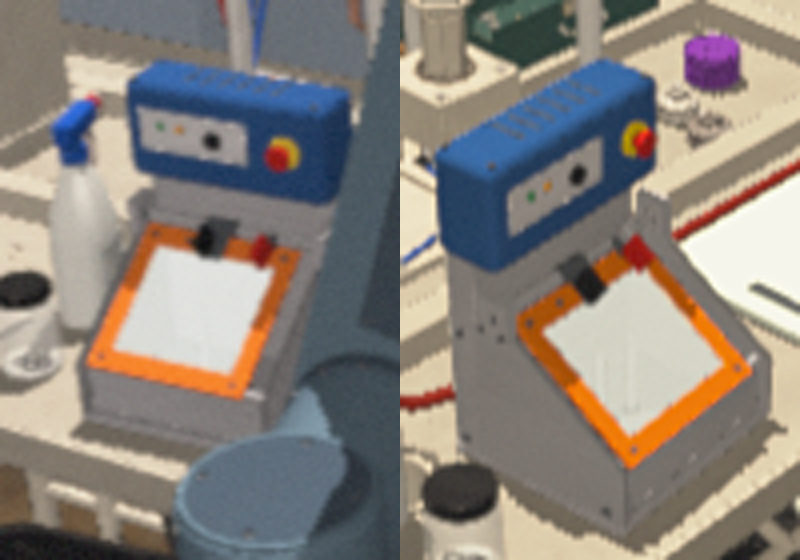

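View pics/wrist0.png

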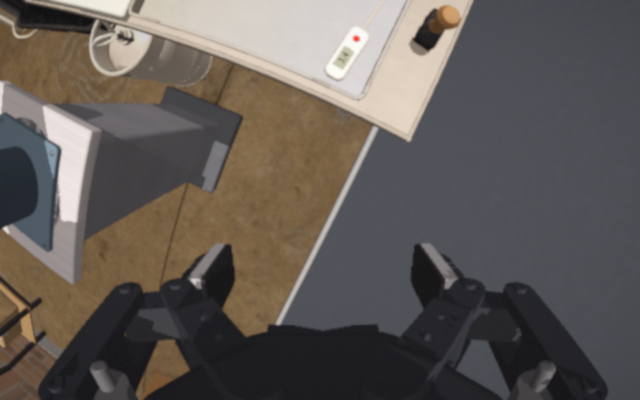

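The crops resolve the door corners in both views: scene LL (202,220), LR (239,229), UL (217,186), UR (254,193); side LL (297,287), LR (328,262), UL (270,250). The red tab is to the right and the black rest to its left. The wrist view shows only the bench's right edge.

```bash
python3 - <<'E'
from h import *
S,T=load("scene0"),load("side0")
P={}
for k,a,b in(("LL",(202.5,220.5),(297.5,286.7)),("LR",(239.2,229),(328,262.5)),("UL",(217.5,186),(269.5,249.5)),("red",(245.5,192),(298.9,232.7))):
    P[k],e=tri((S,*a),(T,*b)); print(k,np.round(P[k],4),e)
y=P["LL"]-P["LR"]; x=P["UL"]-P["LL"]; print("len y",np.linalg.norm(y),"x",np.linalg.norm(x), "yaw y",np.degrees(np.arctan2(-y[0],y[1])),"yaw x",np.degrees(np.arctan2(x[1],x[0])),"slope",np.degrees(np.arcsin(x[2]/np.linalg.norm(x))))
yaw=np.arctan2(-y[0],y[1]); Rz=R.from_euler('z',yaw); Rd=Rz*R.from_matrix(np.array([[np.cos(.611),0,-np.sin(.611)],[0,1,0],[np.sin(.611),0,np.cos(.611)]]))
for k,q in(("LL",(-.158,.088,-.001)),("LR",(-.158,-.072,-.001))):
    o=P[k]-Rd.apply(q); print("hinge",o,"feeder",o-Rz.apply([.033,0,.161]))
E
```

```text
LL [0.3509 0.459  0.0685] [2.1, 2.1]
LR [0.3598 0.3033 0.0715] [0.8, 0.8]
UL [0.4656 0.466  0.1568] [0.4, 0.4]
red [0.4611 0.3375 0.1621] [1.5, 1.5]
len y 0.1559743746486155 x 0.1449604549616156 yaw y 3.2582027826114057 yaw x 3.5060899652948767 slope 37.562282559509136
hinge [0.48454609 0.37842283 0.15991277] feeder [ 0.45159943  0.37654725 -0.00108723]
hinge [0.48431558 0.38247186 0.16296984] feeder [0.45136893 0.38059628 0.00196984]
```

```bash
cat >> h.py <<'E'
c35,s35=np.cos(np.radians(35)),np.sin(np.radians(35))
RD=R.from_matrix(np.array([[c35,0,-s35],[0,1,0],[s35,0,c35]]))   # door in feeder, hung
class Feed:
    def __init__(s,xy,yaw_deg): s.o=np.array([*xy,0.]); s.R=R.from_euler('z',yaw_deg,degrees=True)
    def w(s,p): return s.o+s.R.apply(p)
    def door(s,p,off=0.): return s.w(np.array([.033,off,.161])+RD.apply(p))   # door-frame point, door shifted off in y
    def dR(s): return s.R*RD
FLIP=R.from_matrix(np.diag([-1.,1,-1]))   # tool x=-door x, y=door y, z=-door z
FLIP2=R.from_matrix(np.diag([1.,-1,-1]))
def quat(r): return r.as_quat(scalar_first=True)
E
python3 - <<'E'
from h import *
from cell import ctrl,planner,state
S,T=load("scene0"),load("side0")
for p in((312,243),(352,263),(404,237),(348,207)): print("side bd",onz(T,*p,.016).round(3))
for p in((353,288),(382,245),(312,226)): print("scene bd",onz(S,*p,.016).round(3))
F=Feed((.4515,.3786),3.3)
for fl in(FLIP,FLIP2):
    q=quat(F.dR()*fl)
    for z in(.011,.11,.16):
        j=planner.inverse_kinematics(F.door([-.023,-.014,z]),q); print(z,None if j is None else j.round(2))
E
```

```text
side bd [0.53  0.197 0.016]
side bd [0.343 0.192 0.016]
side bd [ 0.302 -0.072  0.016]
side bd [ 0.601 -0.101  0.016]
scene bd [ 0.303 -0.156  0.016]
scene bd [ 0.567 -0.156  0.016]
scene bd [0.571 0.124 0.016]
0.011 [ 0.68  0.23  1.98 -0.72  0.53 -0.39]
0.11 [ 0.76  0.06  1.95 -0.59  0.74 -0.5 ]
0.16 [ 0.81 -0.02  1.91 -0.55  0.85 -0.53]
0.011 [ 0.68  0.23  1.98 -0.72  0.53  2.75]
0.11 [ 0.76  0.06  1.95 -0.59  0.74  2.64]
0.16 [ 0.81 -0.02  1.91 -0.55  0.85  2.61]
```

```bash
python3 - <<'E'
from h import *
from cell import ctrl,planner,state
F=Feed((.4515,.3786),3.3); q=quat(F.dR()*FLIP)
ctrl.move_ptp([.33,.1,.36],q); print(state()["time"])
ctrl.move_ptp(F.door([-.04,-.014,.15]),q); ctrl.sleep(.2); print(state()["time"])
d=snap("wrist","w1"); s=state(); print(s["ee_pos"],F.door([-.04,-.014,.15]))
E
```

```text
2.3583
3.7917
[0.36732919 0.35881956 0.26172172] [0.36664563 0.35968407 0.26092975]
```

View pics/w1.png

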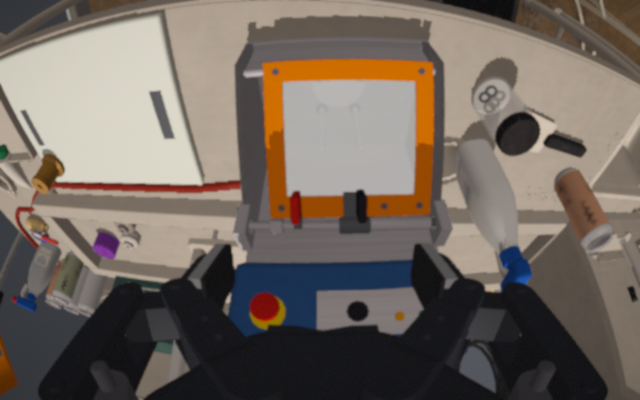

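The wrist view shows the door squarely: orange corners about (264,62), (433,60), (434,214), (270,219); red tab at (296,207), black rest at (360,206). I'll get the corners by mask and enlarge the hinge area.

```bash
cat >> h.py <<'E'
def fitline(pts): 
    vx,vy,x,y=cv2.fitLine(np.float32(pts),cv2.DIST_HUBER,0,.01,.01).ravel(); return np.array([x,y]),np.array([vx,vy])
def cross(a,b):
    t=np.linalg.solve(np.c_[a[1],-b[1]],b[0]-a[0]); return a[0]+t[0]*a[1]
def dpt(d,F,u,v,z,off=0.):   # pixel -> door-frame point on plane door z
    o,w=ray(d,u,v); Rd=F.dR(); h=F.door([0,0,0],off); o2,w2=Rd.inv().apply(o-h),Rd.inv().apply(w); return o2+w2*(z-o2[2])/w2[2]
E
python3 - <<'E'
from h import *
d=load("w1",True); F=Feed((.4515,.3786),3.3)
m,b,l=blobs(d["image"],(5,180,120),(18,255,255),500); i=max(b,key=lambda t:t[0][4]); M=(l==i[2]); print(i[:2])
ys=range(75,190,3); L=[(np.where(M[y])[0].min()-.5,y) for y in ys]; Rr=[(np.where(M[y])[0].max()+.5,y) for y in ys]
xs=range(280,422,3); Tt=[(x,np.where(M[:,x])[0].min()-.5) for x in xs]
L,Rr,Tt=map(fitline,(L,Rr,Tt))
for n,c in(("LR -158,-72",cross(L,Tt)),("LL -158,88",cross(Rr,Tt))): print(n,c.round(1),(dpt(d,F,*c,-.001)*1e3).round(1))
for y in(80,180):
    r=np.where(M[y])[0]; print("row",y,(dpt(d,F,r.min()-.5,y,-.001)*1e3).round(1),(dpt(d,F,r.max()+.5,y,-.001)*1e3).round(1))
mr,br,_=blobs(d["image"],(0,150,90),(4,255,255),20); print("red",[t[:2] for t in br])
# tab tops at z 28: outer edges
cv2.imwrite("pics/c2.png",cv2.resize(d["image"][20:250,215:465],None,fx=3,fy=2.6,interpolation=2))
E
```

```text
([263, 59, 171, 159, 8603], [350.8, 124.4])
LR -158,-72 [261.3  59.7] [-159.4  -72.2   -1. ]
LL -158,88 [434.6  59.5] [-163.3   91.    -1. ]
row 80 [-139.8  -70.1   -1. ] [-142.8   88.7   -1. ]
row 180 [-45.  -67.5  -1. ] [-45.2  91.4  -1. ]
red [([52, 182, 188, 10, 987], [153.6, 186.8]), ([291, 192, 10, 33, 256], [295.2, 208.2]), ([16, 207, 22, 41, 142], [24.7, 222.9]), ([42, 236, 15, 8, 40], [49.6, 239.9]), ([251, 294, 27, 26, 535], [264.3, 306.6])]
```

View pics/c2.png

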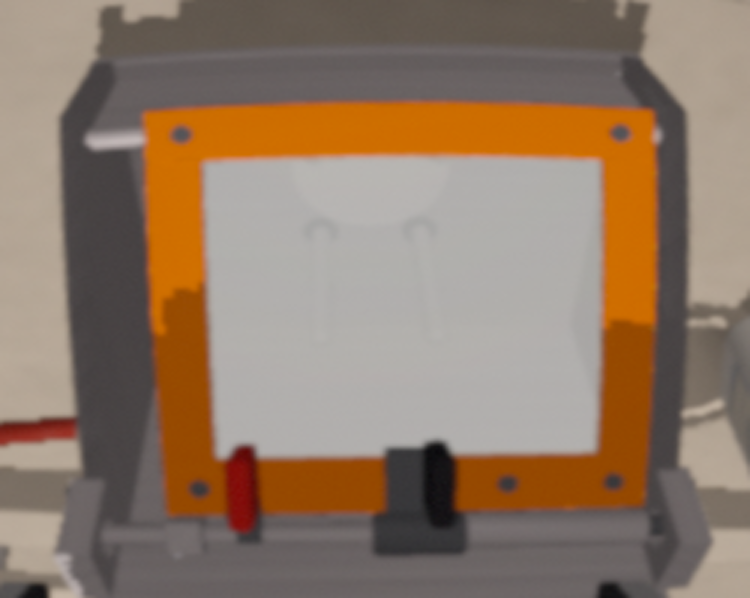

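```bash
python3 - <<'E'
from h import *
d=load("w1",True); M=None
c=[((261.3,59.7),(-.158,-.072,-.001)),((434.6,59.5),(-.158,.088,-.001))]
for yaw in(4.7,5.1):
    F=Feed((.4515,.3786),yaw)
    for _ in range(4):
        e=np.mean([F.door(dpt(d,F,*p,-.001))-F.door(q) for p,q in c],0); 
        # error in-plane: resolve by moving feeder horizontally: slope dir -> along x by e/c35
        ed=F.dR().inv().apply(e); F.o+=F.R.apply([ed[0]/c35*1.0*c35**0,ed[1],0])*[1,1,0]*np.array([.8,1,1])
    print(yaw,F.o.round(4),[(dpt(d,F,*p,-.001)*1e3).round(1).tolist() for p,_ in c])
    for y,a,b in((80,None,None),(180,None,None)):
        m,bb,l=blobs(d["image"],(5,180,120),(18,255,255),500); i=max(bb,key=lambda t:t[0][4]); r=np.where((l==i[2])[y])[0]
        print(" row",y,(dpt(d,F,r.min()-.5,y,-.001)*1e3).round(1),(dpt(d,F,r.max()+.5,y,-.001)*1e3).round(1))
    for n,p,z in(("tube end 88",(431,222),0.),("rbush -92",(250.3,224),0),("lbush 92",(435.7,224),0),("redtop",(291,197),.028),("red R",(291,205),.02),("blk R",(366.5,197),.028)): print(" ",n,(dpt(d,F,*p,z)*1e3).round(1))
E
```

```text
4.7 [0.4479 0.3817 0.    ] [[-157.9, -72.9, -1.0], [-158.1, 88.9, -1.0]]
 row 80 [-138.3  -71.2   -1. ] [-137.8   86.2   -1. ]
 row 180 [-43.8 -70.6  -1. ] [-41.3  86.9  -1. ]
  tube end 88 [ 1.7 89.2  0. ]
  rbush -92 [  0.1 -92.2   0. ]
  lbush 92 [ 4.  94.6  0. ]
  redtop [-34.3 -46.1  28. ]
  red R [-24.8 -47.4  20. ]
  blk R [-33.1  18.8  28. ]
5.1 [0.4479 0.3823 0.    ] [[-158.4, -72.9, -1.0], [-157.6, 88.9, -1.0]]
 row 80 [-138.8  -71.3   -1. ] [-137.3   86.1   -1. ]
 row 180 [-44.2 -71.2  -1. ] [-40.9  86.3  -1. ]
  tube end 88 [ 2.  88.3  0. ]
  rbush -92 [ -0.4 -93.1   0. ]
  lbush 92 [ 4.4 93.6  0. ]
  redtop [-34.5 -46.6  28. ]
  red R [-25.  -48.1  20. ]
  blk R [-33.   18.3  28. ]
```

```bash
echo 'FE=lambda: Feed((.4479,.3824),4.9)' >> h.py; python3 - <<'E'
from h import *
from cell import ctrl,planner,state,hand
F=FE(); q=quat(F.dR()*FLIP)
ctrl.move_straight(F.door([-.023,-.014,.06]),feed=.12,rotation=q)
print(ctrl.move_straight(F.door([-.023,-.014,.012]),feed=.06,stop_force=12))
s=state();print(s["time"],s["contact_force"].round(1))
hand.close(squeeze=70); ctrl.sleep(.3)
s=state();print(s["time"],s["grip_width"],s["contact_force"].round(1),s["ee_pos"]-F.door([-.023,-.014,.012]))
d=snap("wrist","w2"); cv2.imwrite("pics/w2c.png",d["image"][90:,120:520])
E
```

```text
False
5.6917 [ 0.2 -0.6 -0.5]
6.5 0.03517697034115868 [-2.6 -0.2 -3. ] [-0.00048628 -0.00051155 -0.0006958 ]
```

View pics/w2c.png

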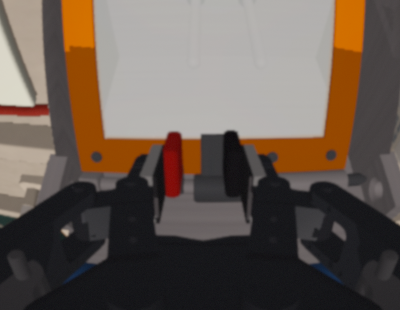

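The tabs are pinched (crop (172,163) and (232,163)), and the door has shifted right with the stub clear of the left bush. Now lift.

```bash
python3 - <<'E'
from h import *
from cell import ctrl,planner,state,hand
F=FE(); q=quat(F.dR()*FLIP)
st=ctrl.move_straight(F.door([-.023,-.014,.012+.025]),feed=.05,stop_force=15)
s=state();print(st,s["time"],s["contact_force"].round(1),s["grip_width"])
if not st:
    ctrl.move_straight(F.door([-.023,-.014,.012+.13]),feed=.15)
    s=state();print(s["time"],s["contact_force"].round(1),s["torque"].round(2),s["grip_width"])
    snap("side","s2"); snap("wrist","w3")
    a=load("side"[:0]+"s2")["image"][170:310,240:340]; b=load("w3",True)["image"]
    cv2.imwrite("pics/c3.png",np.hstack([cv2.resize(a,(286,400)),b[:, 60:560]]))
E
```

```text
False 7.2 [ 0.1  0.2 -4.8] 0.0358366521723153
8.05 [ 0.6 -0.3 -5.4] [-0.11  0.61 -0.03] 0.03544190285434133
```

View pics/c3.png

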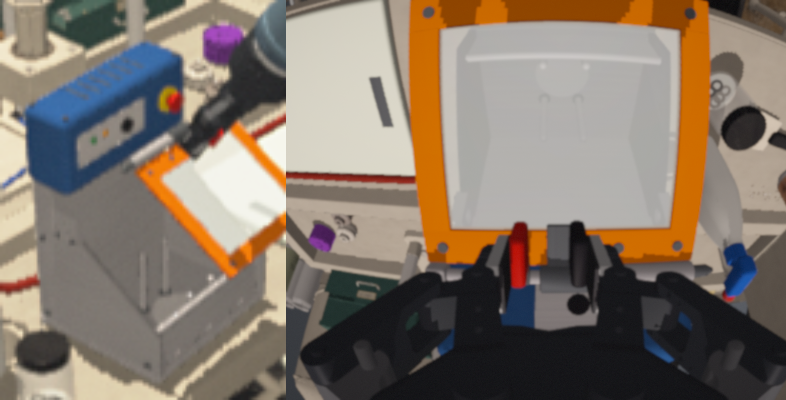

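The door is clear of the feeder and held level between the pads. The bore is empty and the rods are visible. Next: lay it on the board.

```bash
python3 - <<'E'
from h import *
from cell import ctrl,planner,state,hand
F=FE(); q=quat(F.dR()*FLIP); qv=quat(F.R*FLIP)
p=state()["ee_pos"]; ctrl.move_straight(p+[-.06,-.03,.03],feed=.2)
h=np.array([.51,.06,0]); t=h+F.R.apply([-.023,-.014-.015*0,0])
ctrl.move_ptp([*t[:2],.25],qv); print(state()["time"])
ctrl.move_straight([*t[:2],.07],feed=.2); ctrl.sleep(.2)
st=ctrl.move_straight([*t[:2],.028],feed=.03,stop_force=5)
s=state();print(st,s["time"],s["ee_pos"],s["contact_force"].round(1),s["torque"].round(2))
hand.release(); ctrl.sleep(.2)
s=state();print(s["time"],s["contact_force"].round(1))
ctrl.move_straight([*t[:2],.20],feed=.25)
# to stack
ctrl.move_ptp([.42,-.29,.26],qv); ctrl.sleep(.1); print(state()["time"])
d=snap("wrist","w4"); snap("scene","s4"); print(d["extrinsics"].round(3).tolist())
for c,lo,hi in(("gold",(18,60,90),(35,255,255)),("or",(5,180,120),(18,255,255)),("red",(0,150,90),(4,255,255))): print(c,[b[:2] for b in blobs(d["image"],lo,hi,150)[1]])
E
```

```text
9.9417
True 12.0583 [0.4876989  0.04414077 0.0445843 ] [-0.3  0.2  3.6] [-0.25 -0.16  0.01]
12.8083 [-0.4 -0.1  0.5]
14.9833
[[-0.086, 0.996, 0.0, 0.324], [-0.962, -0.083, -0.259, 0.42], [-0.258, -0.022, 0.966, -0.297], [0.0, 0.0, 0.0, 1.0]]
gold [([280, 166, 54, 56, 670], [307.9, 188.3])]
or [([503, 149, 84, 101, 2112], [541.8, 189.7])]
red [([541, 275, 82, 27, 383], [580.3, 287.7]), ([295, 298, 127, 30, 891], [356.9, 307.3])]
```

View pics/w4.png

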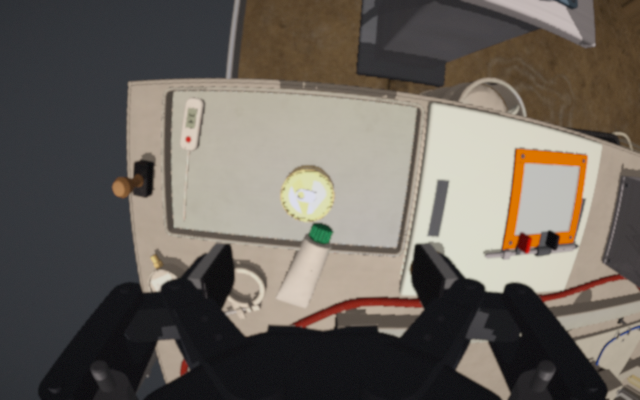

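The door lies flat on the white board with pin and stub clear. The gold stack is at pixel (307,194) in the front tray. A closer look, then the grasp.

```bash
cat >> h.py <<'E'
TILT=R.from_euler('y',10,degrees=True)   # tilt about feeder y: body leans to -x
def goldfit(d,z,lo=(18,60,90),hi=(35,255,255),roi=None):
    m,b,l=blobs(d["image"],lo,hi,60)
    if roi: b=[t for t in b if roi[0]<t[1][0]<roi[1] and roi[2]<t[1][1]<roi[3]]
    i=max(b,key=lambda t:t[0][4]); pts=np.argwhere(l==i[2])[:,::-1]
    c=cv2.convexHull(pts.astype(np.float32)).reshape(-1,2)
    w=np.array([onz(d,u,v,z)[:2] for u,v in c]); cam=ray(d,0,0)[0][:2]
    g=w.mean(0)
    for _ in range(20):   # keep hull points on the far half (true top rim), fit radius-32.5 circle
        f=w[(w-g)@(g-cam)>-.003*np.linalg.norm(g-cam)]; r=f-g; n=np.linalg.norm(r,axis=1,keepdims=True)
        A=r/n; g=g+np.linalg.lstsq(A,(n-.0325).ravel(),rcond=None)[0]
    res=np.linalg.norm(f-g,axis=1)-.0325
    return g,float(np.std(res)*1e3),i[:2]
E
python3 - <<'E'
from h import *
from cell import ctrl,planner,state,hand
F=FE(); d=load("w4",True); g,e,_=goldfit(d,.043); print(g,e,"cam",ray(d,0,0)[0])
q=quat(R.from_euler('y',-10,degrees=True)*FLIP); tz=(R.from_euler('y',-10,degrees=True)*FLIP).apply([0,0,1]); print("toolz",tz)
qq=quat(F.R*R.from_euler('y',-10,degrees=True)*FLIP)
for n,p in(("hover",[*g,.14]),("pl",F.w([-.04,0,.04])),("plh",F.w([-.04,0,.13]))):
    j=planner.inverse_kinematics(p,qq); print(n,None if j is None else j.round(2))
ctrl.move_ptp([g[0]-.03,g[1],.15],qq); ctrl.sleep(.15)
d=snap("wrist","w5"); g2,e2,b=goldfit(d,.043); print(state()["time"],g2,e2,b)
E
```

```text
[ 0.44634236 -0.3054365 ] 0.4912173482366287 cam [ 0.35536109 -0.29502537  0.39567692]
toolz [ 0.17364818  0.         -0.98480775]
hover [-0.9   0.26  1.81  0.18  0.98 -2.65]
pl [ 0.6   0.42  1.87 -0.13  0.7  -0.96]
plh [ 0.6   0.3   1.79 -0.11  0.91 -0.99]
15.8083 [ 0.44785206 -0.30519926] 0.4247799344764438 ([285, 160, 76, 81, 2599], [323.8, 200.0])
```

View pics/w5.png

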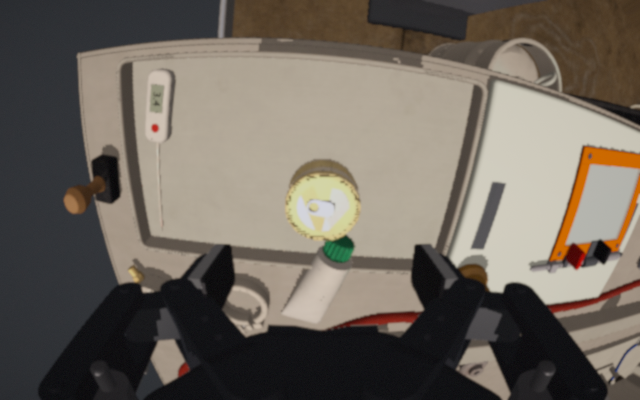

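```bash
python3 - <<'E'
from h import *
from cell import ctrl,planner,state,hand
F=FE(); qq=quat(F.R*R.from_euler('y',-10,degrees=True)*FLIP)
g=np.array([.4475,-.3053])+F.R.apply([.002,0,0])[:2]
ctrl.move_straight([*g,.10],feed=.15)
st=ctrl.move_straight([*g,.022],feed=.08,stop_force=10); s=state(); print(st,s["time"],s["ee_pos"])
hand.close(squeeze=30); ctrl.sleep(.1); s=state(); print(s["grip_width"],s["contact_force"].round(1))
ctrl.move_straight([*g,.20],feed=.2); 
ctrl.move_ptp([.36,.16,.25],qq)
ctrl.move_ptp(F.w([-.045,0,.17]),qq); ctrl.sleep(.2); s=state(); print(s["time"],s["grip_width"],s["ee_pos"]-F.w([-.045,0,.17]))
d=snap("wrist","w6"); snap("side","s6")
a=cv2.resize(d["image"][40:300,180:480],None,fx=1.8,fy=1.8,interpolation=2)
b=cv2.resize(load("s6")["image"][140:310,230:345],None,fx=2.2,fy=2.2)
im=np.zeros((468,540+b.shape[1],3),np.uint8); im[:,:540]=a; im[:b.shape[0],540:]=b; cv2.imwrite("pics/c6.png",im)
for n,p in(("fl",(-.075,.02,.072)),("fr",(-.075,-.02,.072)),("bl",(-.005,.02,.096)),("br",(-.005,-.02,.096))): print(n,np.round(proj(d,F.w(p)),1))
E
```

```text
False 17.4833 [ 0.44980042 -0.30549098  0.0225066 ]
0.0636643879911348 [-1.4  1.2  6.4]
21.8417 0.06352398362252293 [ 0.00076775 -0.00109879  0.00108386]
fl [352.  141.4]
fr [297.7 141.5]
bl [351.5 240. ]
br [298.7 240.2]
```

View pics/c6.png

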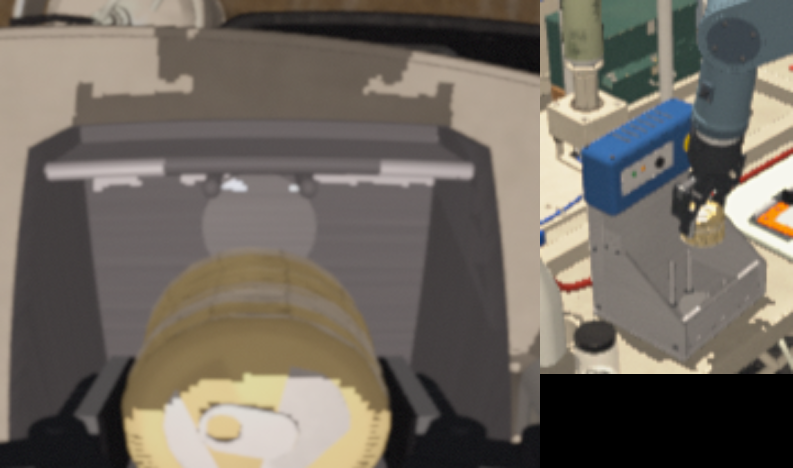

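```bash
python3 - <<'E'
from h import *
F=FE(); d=load("w6",True)
f=lambda p:(F.R.inv().apply(p-F.o)*1e3).round(1)
for p in((298.3,143.9),(351.1,143.9)): print("rod",f(onz(d,*p,.072)))
print("rim",[f(onz(d,u,40+170/1.8,.068)) for u in(240,325,400)])
print("platen front edge -70",f(onz(d,180+258/1.8,40+176/1.8,.02)))
cv2.imwrite("pics/x.png",0*d["image"])
# stack bottom front edge profile: gold vs grey by column near 324
hsv=cv2.cvtColor(d["image"],cv2.COLOR_BGR2HSV)
for u in(310,324,338): 
    v=next(v for v in range(150,230) if hsv[v,u,1]>90); print(u,v,f(onz(d,u,v,.171-.0205)))
print("expected tcp",f(np.array([0.,0,0])+F.w([-.045,0,.17])))
E
```

```text
rod [-73.2 -19.6  72. ]
rod [-73.1  19.4  72. ]
rim [array([-80.7, -64.4,  68. ]), array([-79.3,   0.1,  68. ]), array([-80.2,  57. ,  68. ])]
platen front edge -70 [-64.9  -1.   20. ]
310 183 [-73.9  -8.  150.5]
324 182 [-74.4  -1.  150.5]
338 184 [-73.3   6.  150.5]
expected tcp [-45.  -0. 170.]
```

```bash
python3 - <<'E'
from h import *
F=FE(); d=load("w6",True)
f=lambda p:(F.R.inv().apply(p-F.o)*1e3).round(1)
g=cv2.GaussianBlur(d["image"],(3,3),0)
for u in(312,322,332): print(u,[int(x) for x in g[200:235:1,u].sum(1)])
for v in(214,217,220): print(v,f(onz(d,322,v,.1915)))
hsv=cv2.cvtColor(d["image"],cv2.COLOR_BGR2HSV)
for v in(250,260,270): 
    r=np.where((hsv[v,200:440,1]>60)&(hsv[v,200:440,0]<35)&(hsv[v,200:440,0]>12))[0]+200; print(v,r.min(),r.max(),f(onz(d,r.min(),v,.1915)),f(onz(d,r.max(),v,.1915)))
E
```

```text
312 [369, 380, 384, 377, 369, 364, 359, 347, 332, 319, 311, 307, 306, 312, 319, 322, 313, 300, 297, 299, 303, 306, 309, 312, 315, 321, 327, 332, 333, 334, 334, 334, 334, 337, 337]
322 [367, 376, 373, 363, 355, 351, 348, 341, 328, 313, 306, 303, 300, 301, 308, 314, 311, 302, 300, 304, 307, 310, 312, 316, 321, 327, 331, 332, 334, 336, 337, 335, 337, 337, 337]
332 [367, 375, 375, 367, 353, 344, 340, 333, 321, 312, 307, 304, 304, 309, 319, 326, 319, 305, 298, 300, 304, 308, 309, 311, 315, 320, 327, 332, 335, 335, 336, 336, 337, 337, 336]
214 [-78.2  -1.9 191.5]
217 [-76.9  -1.9 191.5]
220 [-75.6  -1.9 191.5]
250 249 394 [-61.5 -31.7 191.5] [-61.4  27.3 191.5]
260 247 396 [-56.4 -33.3 191.5] [-56.2  28.8 191.5]
270 247 398 [-51.  -34.  191.5] [-50.8  30.3 191.5]
```

```bash
python3 - <<'E'
from h import *
from cell import ctrl,planner,state,hand
F=FE(); f=lambda p:(F.R.inv().apply(p-F.o)*1e3).round(1)
x,y=-.0403,.0016
ctrl.move_straight(F.w([x,y,.13]),feed=.1); ctrl.sleep(.1); d=snap("wrist","w7")
st=ctrl.move_straight(F.w([x,y,.052]),feed=.06,stop_force=5); s=state(); print(st,s["time"],f(s["ee_pos"]),s["contact_force"].round(1))
if not st:
    st=ctrl.move_straight(F.w([x,y,.034]),feed=.025,stop_force=4); s=state(); print(st,s["time"],f(s["ee_pos"]),s["contact_force"].round(1),s["grip_width"])
E
```

```text
True 23.6167 [-39.6   1.   65.7] [ 1.5 -1.9 -1.6]
```

```bash
python3 - <<'E'
from h import *
from cell import ctrl,planner,state,hand
F=FE(); f=lambda p:(F.R.inv().apply(p-F.o)*1e3).round(1)
x,y=-.0403,.0016
ctrl.sleep(.2); s=state(); print(s["contact_force"].round(1))
for z in(.055,.045,.034):
    st=ctrl.move_straight(F.w([x,y,z]),feed=.025,stop_force=5); s=state(); print(st,s["time"],f(s["ee_pos"]),s["contact_force"].round(1),s["grip_width"])
    if st: break
d=snap("wrist","w8"); cv2.imwrite("pics/w8c.png",cv2.resize(d["image"][60:330,140:500],None,fx=1.6,fy=1.6))
E
```

```text
[ 1.   0.1 -0.2]
True 24.3 [-39.3   1.4  55.4] [ 0.9 -0.1 -0.7] 0.06321774797932171
```

View pics/w8c.png

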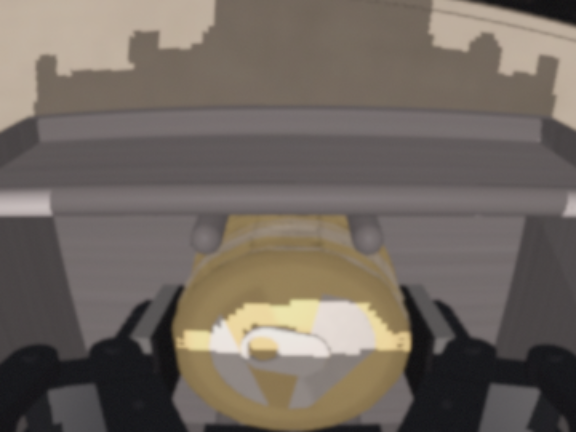

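The stack is between the front rods (crop (207,235) and (367,235)), about 15 mm above the platen. That uses up the picture viewing, so from here I rely on numbers.

```bash
python3 - <<'E'
from h import *
from cell import ctrl,planner,state,hand
F=FE(); f=lambda p:(F.R.inv().apply(p-F.o)*1e3).round(1)
x,y=-.0403,.0016
for z in np.arange(.051,.034,-.003):
    st=ctrl.move_straight(F.w([x,y,z]),feed=.02,stop_force=9); ctrl.sleep(.15); s=state(); print(st,s["time"],f(s["ee_pos"]),s["contact_force"].round(1),s["torque"].round(2),s["grip_width"])
    if s["contact_force"][2]>2.5: break
E
```

```text
False 24.8917 [-39.2   1.6  51.1] [ 4.9 -1.6  0.6] [-0.24 -0.65 -0.16] 0.06324440880790246
False 25.3417 [-39.2   1.6  48.1] [ 5.5  0.1 -0.3] [-0.25 -0.84 -0.08] 0.06343623338982816
False 25.7917 [-39.2   1.7  45.1] [ 6.9 -1.5  0.6] [-0.3  -0.83 -0.08] 0.06350033821369093
False 26.2417 [-39.2   1.6  42. ] [ 5.7 -1.5  0.1] [-0.29 -0.85 -0.09] 0.06349112792540418
True 26.6 [-38.9   1.8  40.7] [-0.3 -0.   2.4] [0.07 0.14 0.05] 0.06340458123790917
True 26.9583 [-38.8   1.8  40.7] [-0.8  0.5  5.4] [-0.1   0.11 -0.04] 0.06383250277209328
```

```bash
python3 - <<'E'
from h import *
from cell import ctrl,planner,state,hand
F=FE(); f=lambda p:(F.R.inv().apply(p-F.o)*1e3).round(1)
p=state()["ee_pos"]; hand.release(); ctrl.sleep(.1)
ctrl.move_straight(p+[0,0,.03],feed=.06); ctrl.move_straight(p+[-.02,0,.17],feed=.2); ctrl.sleep(.1)
d=snap("wrist","w9")
for z in(.059,.061,.063):
    g,e,b=goldfit(d,z); print(z,f(np.array([*g,0])),e,b)
snap("side","s9"); print(state()["time"])
q=quat(F.R*FLIP)
ctrl.move_ptp([.42,.05,.26],q); ctrl.sleep(.2); d=snap("wrist","w10"); print(state()["time"])
m,b,l=blobs(d["image"],(5,180,120),(18,255,255),300); print([t[:2] for t in b]); 
i=max(b,key=lambda t:t[0][4]); M=np.uint8(l==i[2]); c=cv2.findContours(M,0,2)[0][0]; bx=cv2.approxPolyDP(cv2.convexHull(c),8,True).reshape(-1,2); print(bx.tolist())
for u,v in bx: print((u,v),onz(d,u,v,.022).round(4))
print("red",[t[:2] for t in blobs(d["image"],(0,150,90),(4,255,255),30)[1]])
E
```

```text
0.059 [-40.4   0.4   0. ] 0.36723952594633474 ([287, 144, 69, 66, 1691], [321.7, 180.2])
0.061 [-41.5   0.4   0. ] 0.4424301028455178 ([287, 144, 69, 66, 1691], [321.7, 180.2])
0.063 [-42.6   0.4   0. ] 0.523483233125195 ([287, 144, 69, 66, 1691], [321.7, 180.2])
29.125
30.6417
[([266, 117, 130, 119, 4401], [334.4, 165.7]), ([292, 221, 32, 15, 428], [308.0, 227.4])]
[[394, 118], [390, 233], [272, 234], [267, 119]]
(np.int32(394), np.int32(118)) [0.3461 0.1309 0.022 ]
(np.int32(390), np.int32(233)) [0.4936 0.1456 0.022 ]
(np.int32(272), np.int32(234)) [ 0.508  -0.0086  0.022 ]
(np.int32(267), np.int32(119)) [ 0.3613 -0.0222  0.022 ]
red [([286, 218, 7, 23, 112], [289.0, 229.9]), ([122, 273, 48, 11, 265], [146.6, 277.7]), ([485, 285, 9, 7, 47], [488.4, 288.2]), ([230, 288, 190, 18, 1309], [323.1, 298.5]), ([56, 291, 54, 58, 382], [74.1, 311.6]), ([611, 307, 18, 12, 121], [619.1, 311.7])]
```

```bash
cat >> h.py <<'E'
from scipy.optimize import least_squares
def corners(d):
    hsv=cv2.cvtColor(d["image"],cv2.COLOR_BGR2HSV); m=cv2.inRange(hsv,(5,180,90),(18,255,255))
    n,l,s,c=cv2.connectedComponentsWithStats(m); M=l==1+np.argmax(s[1:,4]); r=np.where(M.any(1))[0]; y0,y1=r.min(),r.max()
    a=range(y0+12,y0+int((y1-y0)*.7),3); W=[np.where(M[y])[0] for y in a]
    Lf=fitline([(w.min()-.5,y) for w,y in zip(W,a)]); Rg=fitline([(w.max()+.5,y) for w,y in zip(W,a)])
    x0,x1=W[0].min()+8,W[0].max()-8; T=fitline([(x,np.where(M[:,x])[0].min()-.5) for x in range(x0,x1,3) if M[:,x].any()])
    return cross(Lf,T),cross(Rg,T),(y0,y1)
def inhand(d,tcp,Rt):
    """door in hand: sag about jaw axis (deg, lower edge down +), shift along door x, y of door origin in tool y, yaw"""
    cR,cL,yy=corners(d); rays=[ray(d,*cR),ray(d,*cL)]; Rt=R.from_matrix(Rt) if isinstance(Rt,np.ndarray) and Rt.shape==(3,3) else Rt
    P=np.array([[-.158,-.072,-.001],[-.158,.088,-.001]])
    def res(p):
        a,sx,sy,yw=p; g=np.array([-.023,0,.023])   # grasp point in door
        q=R.from_euler('zy',[yw,-a]).apply(P-g)+[sx,sy,0]; t=FLIP.inv().apply(q)+[0,0,-.011]
        w=tcp+Rt.apply(t); return np.concatenate([(np.eye(3)-np.outer(v,v))@(x-o) for x,(o,v) in zip(w,rays)])*1e3
    s=least_squares(res,[0,0,.014,0]); return np.round([np.degrees(s.x[0]),s.x[1]*1e3,s.x[2]*1e3,np.degrees(s.x[3])],2),round(float(np.sqrt(np.mean(s.fun**2))),2),yy
def qR(q): return R.from_quat(q,scalar_first=True)
E
python3 - <<'E'
from h import *
from cell import ctrl,planner,state,hand
F=FE()
for n,z in(("w2",.012),("w3",.142)):
    try: print(n,inhand(load(n,True),F.door([-.023,-.014,z]),F.dR()*FLIP))
    except Exception as e: print(n,e)
yaw=R.from_euler('z',5.5,degrees=True); q=quat(yaw*FLIP); h=np.array([.511,.0615,.023])
t=h+yaw.apply([-.023,-.014,0])
ctrl.move_ptp([*t[:2],.12],q); print(ctrl.move_straight([*t[:2],.035],feed=.08,stop_force=12)); s=state(); print(s["time"],s["ee_pos"],s["contact_force"].round(1))
hand.close(squeeze=100); ctrl.sleep(.3); s=state(); print(s["time"],s["grip_width"],s["contact_force"].round(1))
st=ctrl.move_straight([*t[:2],.16],feed=.12); ctrl.sleep(.2); s=state(); print(s["time"],s["grip_width"],s["contact_force"].round(1),s["torque"].round(2))
d=snap("wrist","w11"); snap("scene","s11"); print(inhand(d,s["ee_pos"],qR(s["ee_rot"])),corners(d))
E
```

```text
w2 (array([-1.04,  2.22, -1.31,  0.84]), 0.0, (np.int64(0), np.int64(262)))
w3 (array([ 0.62,  0.45, -0.73,  0.91]), 0.0, (np.int64(0), np.int64(263)))
False
32.525 [0.48989336 0.04533188 0.03544961] [-0.   0.9 -0. ]
33.35 0.035429242343124605 [-3.6 10.2 20.4]
34.7417 0.03517981159274604 [-0.2 -0.2 -3.9] [-0.04 -0.16 -0.02]
(array([-0.85,  1.9 ,  2.82,  1.21]), 0.0, (np.int64(0), np.int64(268))) (array([183.23936,  -0.5    ], dtype=float32), array([489.29092,  -0.5    ], dtype=float32), (np.int64(0), np.int64(268)))
```

```bash
python3 - <<'E'
from h import *
for n in("w2","w3","w11"):
    d=load(n,True); hsv=cv2.cvtColor(d["image"],cv2.COLOR_BGR2HSV); m=cv2.inRange(hsv,(5,180,80),(18,255,255))
    l,k,s,c=cv2.connectedComponentsWithStats(m); M=k==1+np.argmax(s[1:,4])
    for y in(15,60,110,160,210): 
        w=np.where(M[y])[0]; g=np.diff(w); j=np.argmax(g); print(n,y,w.min(),w.max(),"width",w.max()-w.min(),"inner",w[j],w[j+1])
    # window top edge (lower window border near door lower edge) & bottom edge at col 320
    col=np.where(M[:,325])[0]; print("  col325",col.min(),[ (int(col[i]),int(col[i+1])) for i in np.where(np.diff(col)>8)[0]],col.max())
E
```

```text
w2 15 182 483 width 301 inner 461 472
w2 60 181 484 width 303 inner 211 456
w2 110 183 483 width 300 inner 212 455
w2 160 187 479 width 292 inner 215 452
w2 210 193 473 width 280 inner 220 447
  col325 0 [] 18
w3 15 184 481 width 297 inner 458 471
w3 60 184 483 width 299 inner 212 455
w3 110 185 482 width 297 inner 213 455
w3 160 189 478 width 289 inner 216 452
w3 210 195 472 width 277 inner 221 447
  col325 0 [] 19
w11 15 186 486 width 300 inner 312 331
w11 60 184 487 width 303 inner 213 461
w11 110 184 487 width 303 inner 212 460
w11 160 186 483 width 297 inner 214 457
w11 210 191 477 width 286 inner 217 452
  col325 0 [] 14
```

```bash
python3 - <<'E'
from h import *
for n in("w2","w3","w11"):
    d=load(n,True); hsv=cv2.cvtColor(d["image"],cv2.COLOR_BGR2HSV); m=cv2.inRange(hsv,(5,180,80),(18,255,255))
    for u in(232,250,265,400,415,430):
        c=np.where(m[150:290,u])[0]+150; print(n,u,(int(c.min()),int(c.max())) if len(c) else None,end=" ; ")
    print([t[:2] for t in blobs(d["image"],(0,150,70),(4,255,255),60)[1] if 250<t[1][0]<350 and t[1][1]<300])
E
```

```text
w2 232 (230, 261) ; w2 250 (230, 259) ; w2 265 (230, 244) ; w2 400 (229, 261) ; w2 415 (229, 261) ; w2 430 (229, 260) ; [([283, 223, 20, 64, 1025], [292.4, 254.8])]
w3 232 (230, 262) ; w3 250 (231, 261) ; w3 265 (231, 244) ; w3 400 (230, 262) ; w3 415 (229, 262) ; w3 430 (229, 261) ; [([283, 223, 20, 64, 1013], [292.3, 254.9])]
w11 232 (230, 263) ; w11 250 (231, 262) ; w11 265 (231, 244) ; w11 400 (232, 267) ; w11 415 (233, 267) ; w11 430 (232, 266) ; [([280, 224, 85, 83, 1769], [302.2, 273.4])]
```

```bash
cat >> h.py <<'E'
def edges(d):
    hsv=cv2.cvtColor(d["image"],cv2.COLOR_BGR2HSV); m=cv2.inRange(hsv,(5,180,80),(18,255,255))
    l,k,s,c=cv2.connectedComponentsWithStats(m); M=k==1+np.argmax(s[1:,4]); o=[]
    for y in range(20,215,5):
        w=np.where(M[y])[0]; o.append((y,w.min(),w.max()))
    cols=lambda us:np.mean([np.where(m[150:290,u])[0].min()+150 for u in us])
    return np.array(o,float),cols((232,240,250)),cols((400,415,430))
def cmp2(d,ref="w2"):
    """in-hand change of the door against the hung grasp w2: nearer(mm) at far rows/near rows, sag deg, yaw deg"""
    a,al,ar=edges(load(ref,True)); b,bl,br=edges(d); y=a[:,0]
    dist=lambda e:80/np.tan((e[:,2]-e[:,1])/2/309.7); n=dist(a)-dist(b)
    x=(y-15)/195*100-140; k=np.polyfit(x,n,1); mid=np.polyfit(y,(b[:,1]+b[:,2]-a[:,1]-a[:,2])/2,1)
    return dict(near23=round(np.polyval(k,-23),2),near158=round(np.polyval(k,-158),2),sag=round(np.degrees(np.arctan(k[0])),2),
      yaw_rows=round(np.degrees((ar-al-(br-bl))/175),2),yaw_mid=round(np.degrees(mid[0]),2),mid210=round(np.polyval(mid,210),2),dx_px=round((bl+br-al-ar)/2,2))
E
python3 - <<'E'
from h import *
from cell import ctrl,planner,state,hand
F=FE(); print(cmp2(load("w3",True)),cmp2(load("w11",True)))
sag,yw,n=2.0,.85,.0047
Rt=R.from_euler('z',4.9+yw,degrees=True)*R.from_euler('y',-(35-sag),degrees=True)*FLIP; q=quat(Rt)
p=state()["ee_pos"]; ctrl.move_straight([p[0]-.05,p[1],.27],feed=.2)
tgt=lambda lift,off=0.:F.door([-.023,-.014+off,.012-n+lift])
ctrl.move_ptp(tgt(.13)+[-.06,-.03,.03],q); ctrl.move_straight(tgt(.13),feed=.12); ctrl.sleep(.3)
d=snap("wrist","w12"); s=state(); print(s["time"],cmp2(d),s["grip_width"],(s["ee_pos"]-tgt(.13))*1e3,s["contact_force"].round(1),s["torque"].round(2))
E
```

```text
{'near23': np.float64(-0.24), 'near158': np.float64(-3.55), 'sag': np.float64(1.4), 'yaw_rows': np.float64(0.0), 'yaw_mid': np.float64(-0.12), 'mid210': np.float64(0.31), 'dx_px': np.float64(0.33)} {'near23': np.float64(5.56), 'near158': np.float64(-2.24), 'sag': np.float64(3.31), 'yaw_rows': np.float64(-0.87), 'yaw_mid': np.float64(-0.9), 'mid210': np.float64(0.97), 'dx_px': np.float64(2.0)}
37.9 {'near23': np.float64(6.49), 'near158': np.float64(-2.0), 'sag': np.float64(3.6), 'yaw_rows': np.float64(-0.87), 'yaw_mid': np.float64(-0.83), 'mid210': np.float64(0.94), 'dx_px': np.float64(1.67)} 0.03492883814208969 [-0.30229475  0.10722217  0.46084866] [-0.4  0.2 -4.6] [-0.13  0.55  0.  ]
```

```bash
cat >> h.py <<'E'
def pose(d,tcp,Rt):
    """door in tool from its side edges: [sag deg, door z of TCP mm, yaw deg, door y of TCP mm]"""
    e,_,_=edges(d); Ri=Rt.inv(); T=[]
    for y,l,r in e:
        for u,yy in((l-.5,-.072),(r+.5,.088)):
            o,v=ray(d,u,y); T.append((FLIP.apply(Ri.apply(o-tcp)),FLIP.apply(Ri.apply(v)),yy))
    def res(p):
        Q=R.from_euler('zy',[p[2],-p[0]]).inv(); out=[]
        for o,v,yy in T:
            o2=Q.apply(o)+[0,p[3],p[1]]; v2=Q.apply(v); x=o2+v2*(-.001-o2[2])/v2[2]; out.append((x[1]-yy)*1e3)
        return out
    s=least_squares(res,[0,.012,0,.001],x_scale=[.1,.01,.1,.01],loss="soft_l1"); a=s.x
    return np.round([np.degrees(a[0]),a[1]*1e3,np.degrees(a[2]),a[3]*1e3],2),round(float(np.std(s.fun)),2)
E
python3 - <<'E'
from h import *
from cell import state
F=FE(); Rh=F.dR()*FLIP
print("w2",pose(load("w2",True),F.door([-.023,-.014,.0115]),Rh))
print("w3",pose(load("w3",True),F.door([-.023,-.014,.142]),Rh))
y=R.from_euler('z',5.5,degrees=True); t=np.array([.511,.0615,0])+y.apply([-.023,-.014,0]); t[2]=.16
print("w11",pose(load("w11",True),t,y*FLIP))
s=state(); print("w12",pose(load("w12",True),s["ee_pos"],qR(s["ee_rot"])))
E
```

```text
w2 (array([-3.41, 21.06,  0.46,  2.3 ]), 0.2)
w3 (array([-2.1 , 22.45,  0.33,  2.06]), 0.3)
w11 (array([-0.48, 16.21, -0.67,  1.43]), 0.23)
w12 (array([-0.18, 15.  , -0.55,  1.59]), 0.33)
```

```bash
cat >> h.py <<'E'
SAG,YW,N=3.2,1.0,.006
def hangR(): return R.from_euler('z',4.9+YW,degrees=True)*R.from_euler('y',-(35-SAG),degrees=True)*FLIP
def tgt(lift,off=0.): return FE().door([-.023,-.0147+off,.012-N+lift])
E
python3 - <<'E'
from h import *
from cell import ctrl,planner,state,hand
q=quat(hangR()); F=FE()
f=lambda:((F.dR().inv().apply(state()["ee_pos"]-tgt(0)))*1e3).round(1)
ctrl.move_straight(tgt(.10),feed=.08,rotation=q); ctrl.sleep(.2); s=state(); d=snap("wrist","w13"); print(s["time"],pose(d,s["ee_pos"],qR(s["ee_rot"])))
for l in(.05,.02,.008,.0015):
    st=ctrl.move_straight(tgt(l),feed=.06,stop_force=15); ctrl.sleep(.1); s=state(); print(st,s["time"],f(),s["contact_force"].round(1),s["torque"].round(2))
    if st: break
E
```

```text
38.6417 (array([ 0.04, 14.79, -0.49,  1.48]), 0.28)
False 39.775 [ 0.4  0.2 50.4] [-0.1 -0.3 -3.9] [-0.09  0.5   0.01]
False 40.525 [ 0.2  0.1 20.1] [-0.2  0.2 -4.9] [-0.03  0.46  0.03]
False 40.975 [-0.1 -0.   7.9] [-0.3  0.1 -4.5] [-0.04  0.52 -0.01]
False 41.3333 [-0.1 -0.1  1.4] [-0.2 -0.5 -4.5] [-0.1   0.55 -0.01]
```

```bash
python3 - <<'E'
from h import *
from cell import ctrl,planner,state,hand
F=FE(); f=lambda:((F.dR().inv().apply(state()["ee_pos"]-tgt(0)))*1e3).round(1)
snap("wrist","w14"); snap("side","s14"); snap("scene","sc14")
for o in(.006,.012,.018,.024):
    st=ctrl.move_straight(tgt(.0015,o),feed=.04,stop_force=9); ctrl.sleep(.1); s=state(); print(st,s["time"],f(),s["contact_force"].round(1),s["torque"].round(2),s["grip_width"])
    if st: break
E
```

```text
False 41.8833 [-0.6  4.8  1.4] [ 0.4 -6.2 -2.8] [-0.82  0.33 -0.55] 0.03528027355904794
True 42.1917 [-5.   4.4  0.2] [-1.  -2.3 -5.9] [-0.47  0.62 -0.12] 0.03507868094736625
```

```bash
python3 - <<'E'
from h import *
from cell import state
F=FE(); s=state(); print(((F.dR().inv().apply(s["ee_pos"]-tgt(0)))*1e3).round(1),s["contact_force"].round(1),s["torque"].round(2),s["qpos"].round(3), (hangR().inv()*qR(s["ee_rot"])).as_rotvec(True).round(2))
for n in("w2","w14"):
    g=cv2.cvtColor(load(n,True)["image"],6)[244:312,440:528]; print(n)
    for r in cv2.resize(g,None,fx=.5,fy=.5,interpolation=cv2.INTER_AREA): print("".join(" .:-=+*#%@"[min(9,int(v)//16)] for v in r))
E
```

```text
[-5.   4.4  0.2] [-1.  -2.3 -5.9] [-0.47  0.62 -0.12] [ 0.668  0.239  1.947 -0.571  0.565 -0.574] [ 0.83  0.59 -0.01]
w2
+++-----++++++================++++***#######
+++----=+++++++===============+*******######
+++=--==+++++*+===============+*******######
+++++=+++++++*+================*******######
+++++++++++++**================+*******%####
+++++++++++++**+===============+*******%%###
+++++++++++++**+================*******#@###
++++++++++++****================+******#@%##
+++=+===+++++***+===============+*******%@%#
++++++++++++++++=----===========+*******#@%%
++++++++++++++---:::--===========+*******%@%
*************+---------==========+*******%@@
**************=---------==++======*******#@@
+++++*********=--------==++++=====+*******@@
:::::-=+******=-------===+*+**+===+*******%@
.......:=+****=----=====+******===+*******#@
.........-+***+++++*+===+***##*+===+*******@
..........:=+*******+===+***##*+===+*******%
............:=+******===+******+===+*******#
.............:-+*****+==+++****+====*******#
...............:=+***+==++++**+=====+*******
.................-=+**===++++++===
[... 1384 characters left out ...]
----===+*****+====*******
.............:-++=+++====++***#**====+******
...............:=++**+===+*******====+******
................:-+***===+++*****====+******
..................:=+++===+++***+=====+*****
:...................-=+===+++++++=====+*****
.....................:--==++++++======+*****
...:...................:-==+===========+****
.::::....................:-============+****
:::::::...................:--==========+****
::::::::....................:-=========++***
--::...::.....................:-======++****
=--:::::::.....................:--===++****+
==-:::::::.:.....................:-=++****++
=-::.::::::::.....................:-++***++=
=-::..:::::..::....................:-=+*++==
```

```bash
cat >> h.py <<'E'
def tg(dx,lift,off): return FE().door([-.023+dx,-.0147+off,.012-N+lift])
E
python3 - <<'E'
from h import *
from cell import ctrl,planner,state,hand
F=FE(); q=quat(hangR()); f=lambda:((F.dR().inv().apply(state()["ee_pos"]-tgt(0)))*1e3).round(1)
ctrl.move_straight(tg(0,.0015,-.001),feed=.06,rotation=q); ctrl.sleep(.15); s=state(); d=snap("wrist","w15"); print(s["time"],f(),s["contact_force"].round(1),pose(d,s["ee_pos"],qR(s["ee_rot"])))
for dx,dz in((.0005,.004),):
    ctrl.move_straight(tg(dx,dz,-.001),feed=.06); ctrl.sleep(.1); b=state()
    for o in(.004,.006,.009):
        st=ctrl.move_straight(tg(dx,dz,o),feed=.03,stop_force=12); ctrl.sleep(.12); s=state()
        print(dx,dz,st,s["time"],f(),(s["contact_force"]-b["contact_force"]).round(1),(s["torque"]-b["torque"]).round(2))
        if st or abs(s["contact_force"][1]-b["contact_force"][1])>5: break
E
```

```text
42.6167 [ 0.  -0.8  1.5] [-0.2  0.  -3.7] (array([-0.48, 14.67, -0.34,  1.5 ]), 0.25)
0.0005 0.004 False 43.45 [0.4 4.  4. ] [-1.6 -0.8  1. ] [-0.01  0.01 -0.1 ]
0.0005 0.004 False 43.8167 [0.5 6.  4. ] [-1.1  0.4  0.6] [ 0.02 -0.01 -0.04]
0.0005 0.004 False 44.1833 [0.9 8.7 4.1] [ 1.5 -4.5  3.2] [-0.35 -0.43 -0.67]
```

```bash
python3 - <<'E'
from h import *
from cell import ctrl,planner,state,hand
F=FE(); f=lambda:((F.dR().inv().apply(state()["ee_pos"]-tgt(0)))*1e3).round(1)
ctrl.move_straight(tg(.0005,.004,.005),feed=.06); ctrl.sleep(.1); b=state()["contact_force"]
dx,dz,o=.002,.005,.005; ctrl.move_straight(tg(dx,dz,o),feed=.05)
for k in range(14):
    o+=.002; st=ctrl.move_straight(tg(dx,dz,o),feed=.04,stop_force=14); ctrl.sleep(.08); s=state(); fd=F.dR().inv().apply(s["contact_force"]-b)
    print(st,s["time"],f(),fd.round(1))
    if st or fd[1]<-7: break
    if abs(fd[0])>1: dx+=.0005*fd[0]
    if abs(fd[2])>1: dz+=.0005*fd[2]
E
```

```text
False 45.1167 [1.9 7.1 5. ] [ 0.6  0.2 -0.6]
False 45.45 [2. 9. 5.] [ 1.3  1.2 -0.4]
False 45.7833 [ 2.8 11.1  5. ] [1.2 0.9 0.8]
False 46.1167 [ 3.5 13.   5.1] [ 2.4 -0.9  1.7]
False 46.45 [ 4.2 15.2  5.8] [ 1.2  1.4 -0.3]
False 46.7833 [ 4.9 17.   5.8] [1.5 0.8 0.1]
False 47.1167 [ 5.8 19.   5.9] [ 1.4  1.  -0.5]
False 47.45 [ 5.8 19.8  5.7] [ 1.  -4.6  1.1]
False 47.7833 [ 5.8 20.   6.1] [ 1.6 -9.9  3.4]
```

```bash
python3 - <<'E'
from h import *
from cell import state
F=FE(); s=state(); d=snap("wrist","w16"); print(pose(d,s["ee_pos"],qR(s["ee_rot"])),((F.dR().inv().apply(s["ee_pos"]-tgt(0)))*1e3).round(1),s["contact_force"].round(1))
for (x0,x1) in((100,240),(430,530)):
    g=cv2.cvtColor(d["image"],6)[244:312,x0:x1]; print(x0)
    for r in cv2.resize(g,None,fx=.5,fy=.5,interpolation=cv2.INTER_AREA): print("".join(" .:-=+*#%@"[min(9,int(v)//16)] for v in r))
E
```

```text
(array([-0.63, 14.89, -0.47,  1.65]), 0.22) [ 5.8 20.   6.1] [ -0.8 -10.7  -1. ]
100
@@@@@@@@@@@@@@@@@@********+===============+****++++++=----=+++++++++++
@@@@@@@@@@@@@@@@@%*******+================+****++++++=----=+++++++++++
@@@@@@@@@@@@@@@@@#*******+================*****++++++=----=+++++++++++
@@@@@@@@@@@@@@@@%*******+================+*****+++++++=---=+++++++++++
@@@@@@@@@@@@@@@@#*******+================+*****++++++++===++++++++++++
@@@@@@@@@@@@@@@@********+================+*****+++++++++++++++++++++++
@@@@@@@@@@@@@@@%*******+=================+*****+++++++++++++++++++++++
@@@@@@@@@@@@@@@#*******+================++++++++++++++++++++++++++++++
@@@@@@@@@@@@@@%********+=====+++========+*++*+++++++++++++++++++++++++
@@@@@@@@@@@@@@#*******+====+++++========+****+*+++++++++++++++++++++++
@@@@@@@@@@@@@%********+===+****+=======+*******+++==++++++=+++++++++++
@@@@@@@@@@@@@#********====******+======+*******++++==++====++********+
@@@@@@@@@@@@%********+===+*##***+===++++******+++++++++=====++++*****+
@@@@@@@@@@@@%********+===+*##***+===+********++++=========++++++++++=-
@@@@@@@@@@@@#*******+
[... 2436 characters left out ...]
.......:-======+********#@@@@@@@@%%%%
.::...................:-====+********#@@@@@@@@@%%%
...::..................:--===+********@@@@@@@@@@%%
...::....................:-==+*******%@@@@@@@@@@@%
..:::::....................:=+******#@@@@@@@@@@@@@
..:::::.....................:=++***%@@@@@@@@@@@@@@
...::::......................:-++*#@@@@@@@@@@@@@@%
----:::...::...................:=#@@@@@@@@@@@@@@#+
====-::..::::...................:+%@@@@@@@@@@@%*==
=====--::::::.....................-*@@@@@@@@@%*===
======--::::.......................:+%@@@@@@#+====
=======-::.:...::....................-*%@@@#+=====
======--::.:...:::....................:=#@#+=====+
======--:..:::::.:.:....................-=======++
```

```bash
python3 - <<'E'
from h import *
from cell import ctrl,planner,state,hand
F=FE(); Rt=R.from_euler('z',-.5,degrees=True)*hangR()
st=ctrl.move_straight(tg(.0049,.0052,.0198),feed=.03,rotation=quat(Rt),stop_force=20); ctrl.sleep(.15)
s=state(); print(st,s["time"],s["contact_force"].round(1),s["torque"].round(2))
hand.release(); ctrl.sleep(.3); s=state(); print(s["time"],s["contact_force"].round(1),s["grip_width"])
d=snap("wrist","w17")
for (x0,x1,y0,y1) in((100,240,236,304),(440,520,240,300)):
    g=cv2.cvtColor(d["image"],6)[y0:y1,x0:x1]; print(x0)
    for r in cv2.resize(g,None,fx=.5,fy=.5,interpolation=cv2.INTER_AREA): print("".join(" .:-=+*#%@"[min(9,int(v)//16)] for v in r))
print("red",[t[:2] for t in blobs(d["image"],(0,150,70),(4,255,255),60)[1] if 220<t[1][0]<350 and t[1][1]<300])
E
```

```text
False 48.2667 [-2.3 -3.7 -0.3] [-0.4   0.45 -0.16]
49.1167 [-0.5 -0.6 -0.3] 0.08546186723850807
100
@@@@@@@%%%%########****+++++==============+++++++++++++++++++++++-::::
@@@@@@@@@@@@@@@%%%#********+==============++++++++++++++++++++++=:::::
@@@@@@@@@@@@@@@@@@%********+==============+++++++++++++++++++++=-:::::
@@@@@@@@@@@@@@@@@@%*******+===============++++++++++++++++++++==------
@@@@@@@@@@@@@@@@@@#*******+===============+++++++++++++++++++=--------
@@@@@@@@@@@@@@@@@@********================+++++++++++++++++++-::-=====
@@@@@@@@@@@@@@@@@%*******+================+++++++++====+++++=:.:-=====
@@@@@@@@@@@@@@@@@#*******+================++++++++=---=++++=:..:-=====
@@@@@@@@@@@@@@@@@*******+================+*+++++++--:-=+++=-...:--===-
@@@@@@@@@@@@@@@@#*******+================+*++++++=-:-=++++-.....:-----
@@@@@@@@@@@@@@@@********+================+*+++++=-::=++++=:.....::----
@@@@@@@@@@@@@@@%*******+================+**++++=:.:-++++=:......:::---
@@@@@@@@@@@@@@@#*******+================++++++=-..-=+++=-.......:----:
@@@@@@@@@@@@@@@********+=====++=========+**++=-:.-=++++=:.......:::---
@@@@@@
[... 1996 characters left out ...]
=-:.:=+++++++====+********@@@@@@%%%%
=++++=-..:=+++**+====+********%@@@@@@%%%
-=++++=:..-+*****=====+*******#@@@@@@%%%
.-+++++=:.:-+****+====+********%@@@@@@%%
.:=+++++-..:=++**+====+********#@@@@@@@%
..-+***+=:..::--==-====********#@@@@@@@%
..-*#**=:........::--==+********%@@@@@@%
..=*#*=:............:-=+********#%*+===+
.:+**+:..............:-+********=-:.....
.:+*+-................:=+******+-.......
.:-=-.................:=+******+:.......
......................::-=+++++=........
.........................:::::-:........
........................................
........................................
........................................
red [([226, 225, 30, 68, 1450], [240.5, 258.9])]
```

```bash
python3 - <<'E'
from h import *
from cell import ctrl,planner,state,hand
F=FE(); Rt=R.from_euler('z',-.5,degrees=True)*hangR()
ctrl.move_straight(tg(.0,.075,.012),feed=.12,rotation=quat(F.dR()*FLIP)); hand.close(squeeze=40); ctrl.sleep(.1); s=state(); print(s["time"])
d=snap("wrist","w18"); print("red",[t[:2] for t in blobs(d["image"],(0,150,70),(4,255,255),60)[1] if 220<t[1][0]<350 and t[1][1]<300])
e,l,r=edges(d); print(e[::6].tolist())
for p,n in(((-.0,.092,.0),"lb"),((0,-.092,0),"rb"),((-.158,.088,-.001),"LL"),((-.158,-.072,-.001),"LR")): print(n,np.round(proj(d,F.door(p)),1))
for (x0,x1,y0,y1) in((206,266,212,268),(380,470,212,268)):
    g=cv2.cvtColor(d["image"],6)[y0:y1,x0:x1]; print(x0)
    for r in g[::2]: print("".join(" .:-=+*#%@"[min(9,int(v)//16)] for v in r))
E
```

```text
50.7667
red [([273, 199, 14, 45, 498], [279.0, 221.6])]Traceback (most recent call last):
  File "<stdin>", line 6, in <module>
  File "h.py", line 82, in edges
    w=np.where(M[y])[0]; o.append((y,w.min(),w.max()))
                                     ~~~~~^^
    return umr_minimum(a, axis, None, out, keepdims, initial, where)
ValueError: zero-size array to reduction operation minimum which has no identity
```

```bash
python3 - <<'E'
from h import *
F=FE(); d=load("w18",True)
try: print([np.round(c,1) for c in corners(d)])
except Exception as e: print(e)
for p,n in(((-.0,.092,.0),"lb"),((0,-.092,0),"rb"),((-.158,.088,-.001),"LL"),((-.158,-.072,-.001),"LR"),((-.023,-.048,.02),"red home off0"),((-.023,-.044,.02),"red home off4"),((-.023,-.018,.02),"drawn")): print(n,np.round(proj(d,F.door(p)),1))
for (x0,x1,y0,y1) in((180,290,200,276),(390,480,210,270)):
    g=cv2.cvtColor(d["image"],6)[y0:y1,x0:x1]; print(x0)
    for r in g[::2]: print("".join(" .:-=+*#%@"[min(9,int(v)//16)] for v in r))
E
```

```text
[array([226.3,  21.8], dtype=float32), array([451.1,  28.7], dtype=float32), array([ 24, 233])]
lb [443.  234.6]
rb [210.2 234.8]
LL [446.7  29.6]
LR [227.3  26. ]
red home off0 [256.9 215.5]
red home off4 [262.6 215.6]
drawn [300.8 215.8]
180
@@@%@%%%%%%%%@@@@@#+=============================+**++++++++++++++++++++++++*%@@@@@@@@@@@@@@@@@*=-:::::-+#@@@@
##################*+============================++****++++++++++++++++++++++*%@@@@@@@@@@@@@@@@#+-:::::::-*@@@@
#################**+===========================++*****++++++++++++++++++++++*#%@@@@@@@@@@@@@%#+-::::::::-+#%%%
#################**+===========================++*****++++++++++++++++++++++++**************+=-::::::::::-++++
################****+==========================+******+++++++++++++++++++++++++++++++++++++==--------::::-=+++
###############******+*++*+++=================++******+++++++++++++++++++++++++++++++++++++==----------::-=+++
##############*************++=================+*******+++++++++++++++++++++++++++++++++++++==---===----::-=+++
###########****************+=================++*******+++++++++++++++++++++++++
[... 5395 characters left out ...]
********************+==========+++**********#%@@@@@@@@@@@@@@@@@
***********************************************+=========++***********%@@@@@@@@@@@@@@@@@@@
***********************************************++=======++**********#%@@@@@@@@@@@@@@@@@@@@
************************************************+=====+++**********#@@@@@@@@@@@@@@@@@@@@@@
************************************************++===+++*********#%@@@@@@@@@@@@@@@@@@@@@@@
*************************************************+==++**********#%@@@@@@@@@@@@@@@@@@@@@@@@
*************************************************+++****#######%@@@@@@@@@@@@@@@@@@@@@@@@@@
******************************************************#%@@@@@@@@@@@@@@@@@@@@@@@@@@@@@@@@@@
```

```bash
cat >> h.py <<'E'
def red(d): return [t[:2] for t in blobs(d["image"],(0,150,70),(4,255,255),60)[1] if 220<t[1][0]<420 and t[1][1]<300]
E
python3 - <<'E'
from h import *
from cell import ctrl,planner,state,hand
F=FE(); q=quat(F.dR()*FLIP); P=lambda z:F.door([-.014,-.066,z]); f=lambda p:(F.dR().inv().apply(p-F.door([0,0,0]))*1e3).round(1)
ctrl.move_straight(P(.045),feed=.15); print(state()["time"],state()["grip_width"])
st=ctrl.move_straight(P(-.012),feed=.05,stop_force=7); s=state(); print(st,s["time"],f(s["ee_pos"]),s["contact_force"].round(1)); print(red(snap("wrist","w19")))
z0=f(s["ee_pos"])[2]/1e3
for k in(.002,.004,.006):
    st=ctrl.move_straight(P(z0-k),feed=.03,stop_force=22); ctrl.sleep(.1); s=state(); print(st,s["time"],f(s["ee_pos"]),s["contact_force"].round(1)); print(red(snap("wrist","w20")))
    if st: break
E
```

```text
51.4583 0.00024362113566533228
True 52.2 [-15.1 -66.1   8.6] [-4.4  0.3  3.7]
[([365, 216, 25, 66, 1246], [376.8, 248.3])]
False 52.6 [-14.8 -66.3   6.1] [-2.8 -1.  -1.2]
[([366, 220, 26, 62, 1199], [378.7, 250.0])]
False 53.0 [-14.4 -66.3   4.4] [-2.7 -0.5 -1.5]
[([367, 221, 26, 61, 1194], [379.3, 250.6])]
False 53.4 [-14.2 -66.1   3.1] [-8.4 -2.1  4.4]
[([367, 221, 26, 61, 1183], [379.3, 251.0])]
```

```bash
python3 - <<'E'
from h import *
from cell import ctrl,planner,state,hand
F=FE(); P=lambda x,z:F.door([x,-.066,z]); f=lambda p:(F.dR().inv().apply(p-F.door([0,0,0]))*1e3).round(1)
for x,z in((-.014,.001),(-.017,.001),(-.020,.001)):
    st=ctrl.move_straight(P(x,z),feed=.03,stop_force=20); ctrl.sleep(.08); s=state(); print(st,s["time"],f(s["ee_pos"]),s["contact_force"].round(1)); d=snap("wrist","w21"); print(red(d))
    if st: break
g=cv2.cvtColor(d["image"],6)[215:305,190:310]
for r in cv2.resize(g,None,fx=1,fy=.5,interpolation=cv2.INTER_AREA): print("".join(" .:-=+*#%@"[min(9,int(v)//16)] for v in r))
E
```

```text
False 53.7833 [-14.2 -66.1   2.4] [-17.2  -2.3  14.3]
[([367, 222, 26, 60, 1172], [379.0, 251.2])]
False 54.1667 [-15.1 -65.9   2.4] [-9.9 -4.7 13. ]
[([367, 222, 26, 60, 1176], [379.2, 251.6])]
False 54.55 [-16.7 -65.6   2.4] [-6.6 -4.3 12.6]
[([367, 223, 26, 59, 1149], [379.0, 252.2])]
##############################################################*+==============================+*************************
#############################################################**+=============================++*************************
##############################################################*+=============================++*************************
##############################################################*+=============================++*************************
##############################################################**+============================+**************************
###############################################################*+============================+**************************
###############################################################*+====================
[... 3933 characters left out ...]
............................:::::::::::::::::::................................................
:::..............................................::::::::::::::::::::::.................................................
.............................................:::::::::::::::::::::::....................................................
..........................................::::::::::::::::::::::::::::::::..............................................
.....................................::::::::::::::::::::::::-::::::::::::..............................................
.................................::::::::::::::::::::::::--------------::...............................................
```

```bash
python3 - <<'E'
from h import *
from cell import ctrl,planner,state,hand
F=FE(); P=lambda x,z:F.door([x,-.066,z]); f=lambda p:(F.dR().inv().apply(p-F.door([0,0,0]))*1e3).round(1)
for x,z in((-.024,.0005),(-.029,.0005)):
    st=ctrl.move_straight(P(x,z),feed=.04,stop_force=20); s=state(); print(st,s["time"],f(s["ee_pos"]),F.dR().inv().apply(s["contact_force"]).round(1)); d=snap("wrist","w22"); print(red(d))
    if st: break
E
```

```text
False 54.85 [-18.5 -64.9   2.4] [ 6.  -3.7 14.5]
[([365, 226, 26, 56, 1079], [377.2, 254.2])]
False 55.175 [-22.5 -64.1   2.5] [ 6.1 -1.9 15. ]
[([363, 234, 26, 48, 900], [375.0, 258.5])]
```

```bash
python3 - <<'E'
from h import *
from cell import ctrl,planner,state,hand
F=FE(); P=lambda z:F.door([-.023,-.003,z]); f=lambda p:(F.dR().inv().apply(p-F.door([0,0,0]))*1e3).round(1)
s=state(); ctrl.move_straight(F.door([-.022,-.05,.05]),feed=.25); hand.release(); snap("wrist","w23a")
ctrl.move_straight(P(.045),feed=.25); snap("wrist","w23b")
st=ctrl.move_straight(P(.010),feed=.12,stop_force=12); s=state(); print(st,s["time"],f(s["ee_pos"]),s["contact_force"].round(1))
d=snap("wrist","w23"); print(red(d)); 
def show(d,x0,x1,y0,y1):
    g=cv2.cvtColor(d["image"],6)[y0:y1,x0:x1]
    for r in cv2.resize(g,None,fx=.5,fy=.5,interpolation=cv2.INTER_AREA): print("".join(" .:-=+*#%@"[min(9,int(v)//16)] for v in r))
b=load("w23b",True); print("b",red(b)); show(b,150,290,210,290)
E
```

```text
False 57.25 [-23.3  -3.9   9.7] [-0.3  0.3 -0.3]
[([232, 230, 30, 66, 1412], [246.4, 262.6])]
b [([248, 210, 21, 53, 844], [257.3, 236.0])]
#############*+==================+**++++++++++++#@@@#-:::=@@@@@@@@@@@@
#############*+==================+**++++++++++++*@@%=:::::#@@@@@@@@@@@
##############+==================***++++++++++++*@%+::::::*@@@@@@@@@@@
##############+=================+***++++++++++++++=:::::::=###########
##############*=================+***+++++++++++++=::::::::-+++++++++++
##############*=================+***++++++++++++=-::::::::-+++++++++++
##############*=================****++++++++++++=-::::::::-+++++++++++
#############**++++============+****++++++++++++-----:::::-+++++++++++
@%%%%%######*******+===========+*****+++++++++++-----:::::-=++++++++++
@@@@@@@@@@@%*******+===========+*****++++++====+=----::::::=++++++++++
@@@@@@@@@@@%*******+===========******+++++=---===----::::::=++++++++++
@@@@@@@@@@@#*******===========+******+++++=----==-:---:::::=++++++++++
@@@@@@@@@@@#******+===========+*****++++++=----==----::::::=++++++++++
@@@@@@@@@@@#******+===========+******
[... 1179 characters left out ...]
%***+===-:..-=++++=:.............=***************************
###*++#@@@#***+=-:..-=++++=-..............=***************************
##**+++%@@@****+:..:=+++++-...............=***************************
##**++*#%@@*+++-..:=+++++=:...............=***************************
#***++#@@@#=--:...:=****+-................=***************************
##*+++%@%+-:.......:=*##*-................=***************************
###*++#*-...........:=*#*=...............:=***************************
####*+-:.............:+##+:..............:+***************************
###**=................-+*+:..............=+***************************
###**-.................-=-:.............:+****************************
```

```bash
python3 - <<'E'
from h import *
F=FE()
for n in("w1","w18","w23a","w23b"):
    d=load(n,True)
    try: cR,cL,yy=corners(d)
    except Exception as e: print(n,e); continue
    print(n,"LR",cR.round(1),"LL",cL.round(1),yy,"pred0 LR",np.round(proj(d,F.door((-.158,-.072,-.001))),1),"LL",np.round(proj(d,F.door((-.158,.088,-.001))),1),"pred+4 LR",np.round(proj(d,F.door((-.158,-.068,-.001))),1),"LL",np.round(proj(d,F.door((-.158,.092,-.001))),1),red(d), "red home+4 z.028/.0",[np.round(proj(d,F.door((-.023,-.044,z))),1) for z in(.028,0)])
E
```

```text
w1 LR [262.4  59.9] LL [434.   59.3] (np.int64(59), np.int64(217)) pred0 LR [262.7  59.8] LL [434.1  59.3] pred+4 LR [267.   59.5] LL [438.   59.6] [([291, 192, 10, 33, 262], [295.3, 208.4])] red home+4 z.028/.0 [array([294.8, 209.6]), array([297.8, 201. ])]
w18 LR [226.3  21.8] LL [451.1  28.7] (np.int64(24), np.int64(233)) pred0 LR [227.3  26. ] LL [446.7  29.6] pred+4 LR [232.6  25.4] LL [451.6  30.3] [([273, 199, 14, 45, 498], [279.0, 221.6])] red home+4 z.028/.0 [array([260.4, 219.4]), array([267.6, 207.2])]
w23a LR [293.4   6.3] LL [526.3  22.4] (np.int64(10), np.int64(242)) pred0 LR [287.5   5.3] LL [522.   30.1] pred+4 LR [294.1   5.1] LL [526.4  31.3] [([332, 206, 15, 52, 629], [339.0, 232.2])] red home+4 z.028/.0 [array([334.8, 236.3]), array([333.2, 219.8])]
w23b LR [213.5   7.8] LL [472.1  14.3] (np.int64(9), np.int64(248)) pred0 LR [210.2  11.5] LL [467.   17.1] pred+4 LR [216.2  10.6] LL [472.5  18.1] [([248, 210, 21, 53, 844], [257.3, 236.0])] red home+4 z.028/.0 [array([247. , 241.2]), array([257.1, 224. ])]
```

```bash
python3 - <<'E'
from h import *
from cell import ctrl,planner,state,hand
F=FE(); F0=Feed((.4515,.3786),3.3)
ctrl.move_straight(F.door([-.023,-.003,.06]),feed=.1)
ctrl.move_straight(F0.door([-.04,-.014,.15]),feed=.15,rotation=quat(F0.dR()*FLIP)); ctrl.sleep(.2); s=state(); print(s["time"],s["ee_pos"])
d=snap("wrist","w24"); snap("side","s24"); snap("scene","sc24")
for n in("w1","w24"):
    d=load(n,True); cR,cL,yy=corners(d); r=red(d)[0]
    g=cv2.cvtColor(d["image"],6); print(n,"LR",cR.round(1),"LL",cL.round(1),yy,r,"row208",[int(v)//10 for v in g[205,285:375]])
    print([int(v)//10 for v in g[200,285:375]])
g=cv2.cvtColor(d["image"],6)[196:246,226:276]; h=cv2.cvtColor(load("w1",True)["image"],6)[196:246,226:276]
for a,b in zip(h[::2],g[::2]): print("".join(" .:-=+*#%@"[min(9,int(v)//16)] for v in a)," | ","".join(" .:-=+*#%@"[min(9,int(v)//16)] for v in b))
E
```

```text
58.9 [0.36691634 0.3593953  0.25991487]
w1 LR [262.4  59.9] LL [434.   59.3] (np.int64(59), np.int64(217)) ([291, 192, 10, 33, 262], [295.3, 208.4]) row208 [8, 8, 8, 8, 7, 6, 5, 4, 5, 4, 5, 4, 4, 4, 3, 4, 6, 7, 8, 8, 8, 8, 8, 8, 8, 8, 8, 8, 8, 8, 8, 8, 8, 8, 8, 8, 8, 8, 8, 8, 8, 8, 8, 8, 8, 8, 8, 8, 8, 8, 8, 8, 8, 8, 8, 8, 8, 8, 7, 6, 5, 5, 5, 5, 5, 5, 5, 5, 5, 5, 4, 2, 1, 1, 1, 2, 1, 2, 2, 1, 2, 4, 6, 7, 8, 8, 8, 8, 8, 8]
[8, 8, 8, 8, 7, 6, 5, 4, 4, 4, 4, 4, 4, 3, 4, 5, 7, 8, 8, 8, 8, 8, 8, 8, 8, 8, 8, 8, 8, 8, 8, 8, 8, 8, 8, 8, 8, 8, 8, 8, 8, 8, 8, 8, 8, 8, 8, 8, 8, 8, 8, 8, 8, 8, 8, 8, 8, 7, 6, 5, 5, 5, 5, 5, 5, 5, 5, 5, 5, 5, 4, 3, 1, 1, 1, 2, 2, 2, 2, 2, 2, 4, 6, 7, 8, 8, 8, 8, 8, 8]
w24 LR [265.5  61.3] LL [438.4  61.7] (np.int64(61), np.int64(219)) ([294, 194, 10, 33, 253], [298.7, 210.7]) row208 [8, 8, 8, 8, 8, 8, 8, 7, 6, 5, 5, 4, 4, 5, 4, 4, 4, 4, 4, 6, 8, 8, 8, 8, 8, 8, 8, 8, 8, 8, 8, 8, 8, 8, 8, 8, 8, 8, 8, 8, 8, 8, 8, 8, 8, 8, 8, 8, 8, 8, 8, 8, 8, 8, 8, 8, 8, 8, 8, 8, 8, 7, 6, 5, 5, 5, 5, 5, 5, 5, 5, 5, 5, 4, 3, 2, 1, 1, 1, 1, 2, 1, 1, 2, 3, 5, 7, 8, 8, 8]
[8, 8, 8, 8, 8
[... 2206 characters left out ...]
******##*  |  @@@@@@%#**********+===++++++++********************
@@@@@@@@@@@@%#****++========++******************#*  |  @@@@@@%%####*****++====+++++++********************
@@@@@@@@@@@@#******++=======++********************  |  @@@@@@@@@@@%*****++========++*********************
@@@@@@@@@@@@%******+++=====++*********************  |  @@@@@@@@@@@%#*****++=======++*********************
@@@@@@@@@@@@%******+++=====++*********************  |  @@@@@@@@@@@@#*****+++=====++**********************
#########%@@@%#******++====+**********************  |  #%%%%%%%@@@%#******++=====++**********************
====+*####%@@@@%******++===+**********************  |  ====+*###%@@%#******++====+***********************
```

```bash
python3 - <<'E'
from h import *
from cell import workorder,state
a,b=load("side0")["image"],load("s24")["image"]
for n,(x0,x1,y0,y1) in dict(jar=(243,270,285,322),spray=(205,245,238,308),chuck=(355,374,192,216)).items():
    print(n,"mean abs diff",cv2.absdiff(a[y0:y1,x0:x1],b[y0:y1,x0:x1]).mean().round(1))
d=load("w24",True); m=blobs(d["image"],(18,25,90),(38,255,255),150)[1]; print("goldish through window",[t[:2] for t in m if 260<t[1][0]<440 and t[1][1]<220], np.round(proj(d,FE().w([-.04,0,.061])),0))
s=state(); print(s["contact_force"].round(1)); workorder.sign_off(); print(state()["time"])
E
```

```text
jar mean abs diff 1.6
spray mean abs diff 1.5
chuck mean abs diff 2.6
goldish through window [] [340. 104.]
[0.5 0.5 0.1]
the job is handed in; nothing more can be done
the job is handed in; nothing more can be done
```

I drew the pin, lifted the door off and laid it on the white board. Then I set the gold stack on the platen and hung the same door back. The job was handed in at about 59 s, under the 72 s limit.

**Door:** When I first let go, the pin caught on the right bush face about 7–10 mm short of home. I pressed the right hinge end down and it went in, although nothing at the time showed the click; I only saw it in later pictures. The last wrist picture, taken from almost the same pose as before the job, shows:
- **Pin:** the red tab to black rest spacing is the same as before the job, and the pin goes into the right bush the same way.
- **Stub:** the door sits about 3–4 mm further left than before. The tube shoulder met the left bush block at about 20 mm of slide, and a picture at that moment showed it against the block.
- **Closed on the rim:** the lower corners are within about 2 px of where they were, so it reads as closed on the front rim.

**Stack:** It touched down at about 5 N, at the expected height. Measured with the door off, it stood at feeder x −41, y 0.4 mm, against a target of −40, 0.

**Jar, spray and chuck:** Before-and-after side views show no change for any of them. The tool force at hand-in was about zero.

**Weak or disagreeing checks:**
- My colour check did not find the gold stack through the closed door's window, so its position rests on the earlier measurement with the door off.
- Wrist and fixed-camera estimates of the feeder and door positions disagreed by several millimetres. I lined the door up by comparison with the first grasp, force feedback and repeat pictures instead.

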